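# Start the slanted gearbox filler plug square with the T-headed bar

### The arm

A 6-joint arm with a two-finger parallel gripper is mounted at the origin on the work surface. World frame = base frame: x ahead of the robot, y to its left, z up, the work surface at z = 0. Lengths are in m, angles in rad, forces in N, time in s.
With the tool pointing down it reaches from about 0.3 to 0.775 m from the base axis. Payload 14.6 kg.
Tool frame: the origin (TCP) lies at the very end of the fingers, on their centre line; the grasp point (between the pads) lies 19 mm behind it; z points along the fingers, y is the direction in which the jaws open and shut (so a half turn about z gives the same grasp; the last joint's range is limited). The gripper opens to 94 mm and grips with 3 to 60 N. Pads are 16 mm wide; open, the fingers measure 119 mm over their backs; the gripper's body (75 mm by 177 mm) begins 78 mm behind the grasp point.
Start: joints at [-1.409, 0.3, 1.521, -0, 1.321, -0.067], TCP at [0.125, -0.536, 0.205] pointing down, gripper open.
Joint ranges: [-3.03, 3.03], [-0.79, 2.21], [0.23, 2.52], [-1.04, 4.18], [0, 3.07], [-2.55, 2.55]. Speed limits (rad/s): [2.22, 2.22, 2.57, 3.14, 3.14, 3.14].

### API

Orientations are given as [roll, pitch, yaw] about the fixed x, y, z axes, in that order (R = Rz(yaw) Ry(pitch) Rx(roll)).
In Python, from station import status, camera, ctrl gives the robot as it stands. The module is installed in compiled form; this text tells all that it offers.
- The arm moves only by the shell command python3 -m jog 'ROWS' [FORCE]. ROWS is JSON, a list of rows, each a list of 7 numbers: the shift along the tool's x, y, z each as a share of 1000 mm, from -1 to 1, then the turn, a rotation vector about the tool's x, y, z each as a share of pi/2 rad, from -1 to 1, then the opening, from -1 (shut) to 1 (fully open), so that 0 is half open. A call has 1 to 20 rows; each row is the pose to reach, as a shift and turn from the pose measured when the call began, along the tool's axes at that moment; what a row does not reach only later rows make up. A row lasts 1/10 s, in which the tool goes at most 50 mm and 8.59 degrees, less where a joint would pass 70% of its speed; a pose out of reach is approached as far as the arm can. A call with a number of a shift or a turn outside -1 to 1 is refused whole. A call with a gripper value outside its range is refused whole. The fingers move at their own pace and stop on an object; FORCE is the grip in N (left out, the last holds). Time passes only in rows, so rows that repeat a pose let the fingers close. It gives the time, the measured TCP pose, the force and the opening at its end, in the units of the state.
- status.get_obs(): the state, without advancing time (a new reading comes with each control period).
- camera(name): name is "scene" or "top"; returns a dict with "image" (420x560x3 uint8, red, green, blue), "fx", "fy", "cx", "cy" (pixels), "world_from_camera" (4x4, takes a point from camera to world coordinates). Camera axes: x right, y down, z forward; pixel columns grow to the right and rows downward; lengths in m; the calibration is good to about 2 mm. A picture is of the moment at which its call begins. There is no depth.
- ctrl.hand_in(): hands the job in, once; it reports no verdict.
The state is a dict: "time_s": time; "qpos": joint angles; "joint_vel": joint speeds; "tau": joint torques, N m; "ee_pos": TCP position; "eef_rot": TCP orientation; "force": force on the tool from outside, world axes, zero at the start; "moment": the same for the moment, N m; "grip_width": finger opening in m.
Only numpy, scipy, OpenCV 4.12 (cv2) and the standard library are available. Lean on these libraries where they do the work, as an engineer would, in place of code of your own. Each camera call takes 0.05 s, during which the arm holds its last target.

### The job

Take the chrome T-headed bar out of its plywood block, set it square on the slanted axis of the brass plug in the gearbox casting and feel its square end fully home into the plug's square recess. Then start the thread by turning the plug about a quarter turn clockwise, keeping the bar in line with the plug. Press gently throughout (about 10 N is plenty, 40 N on the casting is too much), then let go, leave the bar standing fully home in the plug and leave the other things on the table alone.

Things in the scene. Friction and masses are not known exactly. Their poses are not given: they have to be found in the camera images.
- bar: Chrome driver bar in the block, 107 mm long, 0.3 kg. Origin at the centre of its lower end; z along the bar to the T-head. z 0 to 15 mm: square end, 16 mm wide, sides parallel to x and y. 15 to 35: round collar, 29 mm diameter, its underside is the shoulder. 35 to 85: shaft, 18 mm diameter. 85 to 107: T-head, flat-sided, 56 mm along x, 16 mm thick along y: grip it across these 16 mm at z = 96 mm.
- bar_tip (a point): Centre of the lower end face of the bar's square end; same axes as the bar. With the bar fully home, its shoulder rests on the plug's face and this point lies 15 mm below port.
- stand: Plywood block 100 x 90 x 45 mm (x, y, z), fixed, origin at the centre of its underside. A loose square well (20 mm wide, 25 mm deep) in the middle of its top holds the bar's square end; the bar lifts straight up out of it.
- casting: Aluminium gearbox casting, fixed, footprint 140 x 130 mm, about 86 mm high, origin at the centre of its underside. On top a round boss (66 mm diameter), leaning 0.17 rad (10 degrees) from vertical towards the casting's -x side, carries a brass disc, the plug (50 mm diameter), with a square recess 18 mm wide and 18 mm deep, its mouth bevelled 2 mm all round.
- port (a point): Centre of the plug's outer face, on its slanted axis; z points out along that axis; x, y turn with the plug. The recess's sides are NOT parallel to x and y: they are turned about z by an unmeasured angle of up to 45 degrees either way, new every time (seen from above). The square enters within about 7 degrees of the right angle and 1 mm of the axis.
- plug (a joint): Turn of the plug in its thread (rad), 0 at the start, positive clockwise seen from above, range -0.6 to 3.0. It resists with about 0.07 N m, so a bar end that only rubs on it lightly (about 5 N) does not turn it. It does not sink in noticeably.
- chock: Bystander: yellow plastic wheel chock, about 100 x 170 x 105 mm. Origin at the centre of its underside.
- brush: Bystander: grey plastic vent brush lying crosswise near the robot, 210 mm long. Origin at the centre of its underside.
- extension: Bystander: chrome socket extension bar lying flat, 150 mm long, 22 mm thick. Origin at the centre of its underside.
- spare_socket: Bystander: chrome socket standing on end, 30 mm diameter, 38 mm high. Origin at the centre of its underside.
- spray: Bystander: spray can standing, 60 mm diameter, 190 mm high. Origin at the centre of its underside.
- spanner: Bystander: steel spanner lying flat. Origin at the centre of its underside.
- grease: Bystander: jar with a black cap, 70 mm diameter, 75 mm high. Origin at the centre of its underside.
Not all that is in view belongs to the job. Several things have the shape of the bar; the one meant has the colours described above.

How it is judged:
By the outcome, as a careful person would: the job done as asked, in the order asked, and still so for the second after the job is handed in, with the robot touching nothing.
It also fails if it takes over 72 s, if anything falls off the work surface, if the arm or the gripper's body presses on something with over 40 N, if the wrist force passes 120 N, or if a joint passes its speed limit or range.

## Working session

There is one attempt and no reset: what is moved stays moved. The work goes in short steps, Python scripts to look and compute and a shell command to move; the robot and the scene stay as the last step left them, time stands still between calls to the robot, and variables do not carry over. Pictures are saved under pics/ and viewed, and the job is handed in when it is done.

```bash
mkdir -p pics; ls
python3 - <<'E'
from station import status,camera
import cv2,numpy as np
for n in("scene","top"):
    c=camera(n);cv2.imwrite(f"pics/{n}0.png",c["image"][:,:,::-1]);print(n,c["fx"],c["fy"],c["cx"],c["cy"]);print(np.round(c["world_from_camera"],4).tolist())
    np.savez(f"{n}0.npz",**c)
print(status.get_obs())
E
```

```text
pics
scene 545.8975698926251 545.8975698926251 283.45558310687267 216.46196445358848
[[-0.8398, 0.4127, -0.3527, 1.1683], [0.5428, 0.6527, -0.5286, 0.8639], [0.0121, -0.6354, -0.7721, 1.3228], [0.0, 0.0, 0.0, 1.0]]
top 406.3631260345217 406.3631260345217 276.9549851595141 206.72209167580093
[[-0.0266, -0.9921, 0.1223, 0.4417], [-0.9996, 0.0271, 0.0028, 0.0102], [-0.0061, -0.1221, -0.9925, 1.2064], [0.0, 0.0, 0.0, 1.0]]
{'time_s': 0.1, 'qpos': array([-1.40860556e+00,  3.00412477e-01,  1.52150602e+00, -1.59291945e-05,
        1.32068783e+00, -6.66225068e-02]), 'joint_vel': array([ 0.00014368, -0.00032405, -0.00177406,  0.00125277, -0.00135008,
       -0.00017535]), 'tau': array([ 1.61716707e-03, -5.32642078e+01, -3.53283978e+01,  7.09319534e-02,
        2.34729942e-02, -6.07799234e-05]), 'ee_pos': array([ 0.12469621, -0.53544421,  0.20495024]), 'eef_rot': array([-3.14058021e+00, -5.20878883e-05,  2.28817202e-01]), 'force': array([ 0.13582608, -0.26768409, -0.22392323]), 'moment': array([-0.06938198, -0.00937856,  0.04442784]), 'grip_width': 0.09361375303417019}
```

View pics/scene0.png

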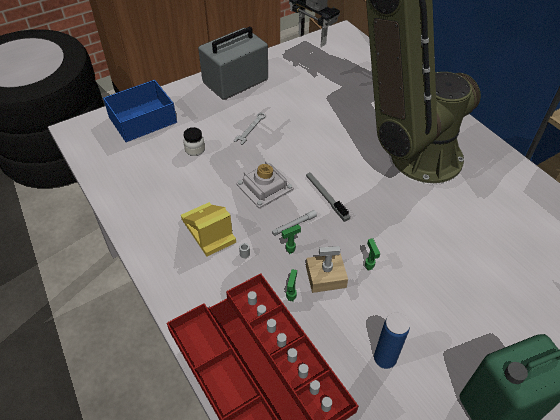

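View pics/top0.png

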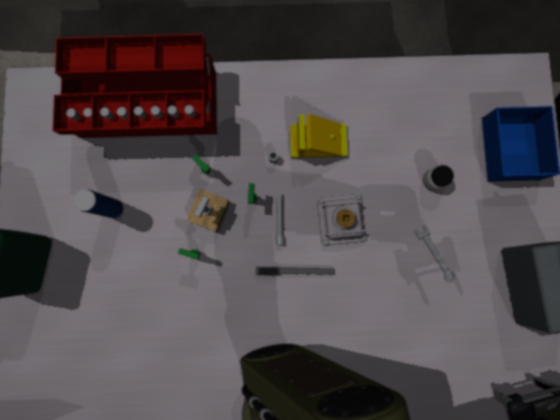

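The chrome T bar stands in the plywood block, at scene (328,262) and top (206,208). The three green T-shapes at scene (290,237), (372,252) and (291,285) are decoys, because their colour is wrong. The casting is at scene (265,180) and top (343,220). I'll enlarge both to confirm.

Run:
```python
import cv2,numpy as np
s=cv2.imread("pics/scene0.png");t=cv2.imread("pics/top0.png")
f=lambda im,x,y,w,k:cv2.resize(im[y-w:y+w,x-w:x+w],(k,k),interpolation=cv2.INTER_CUBIC)
a=f(s,327,262,35,400);b=f(t,208,208,25,400)
cv2.imwrite("pics/c_bar.png",np.hstack([a,b]))
a=f(s,265,180,32,400);b=f(t,343,220,28,400)
cv2.imwrite("pics/c_cast.png",np.hstack([a,b]))
```

```text
(no output)
```

View pics/c_bar.png

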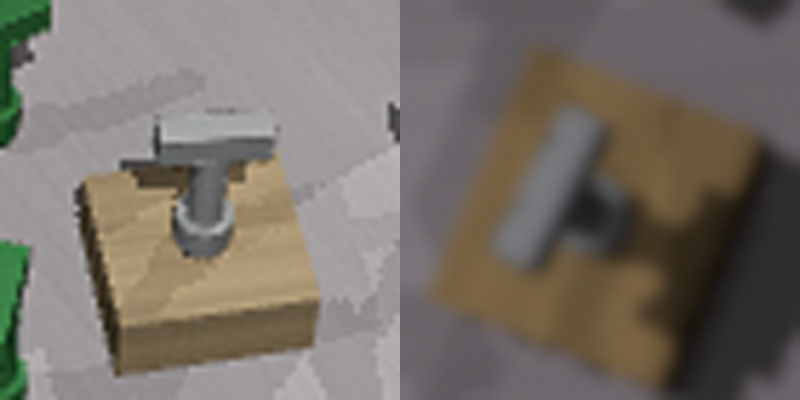

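View pics/c_cast.png

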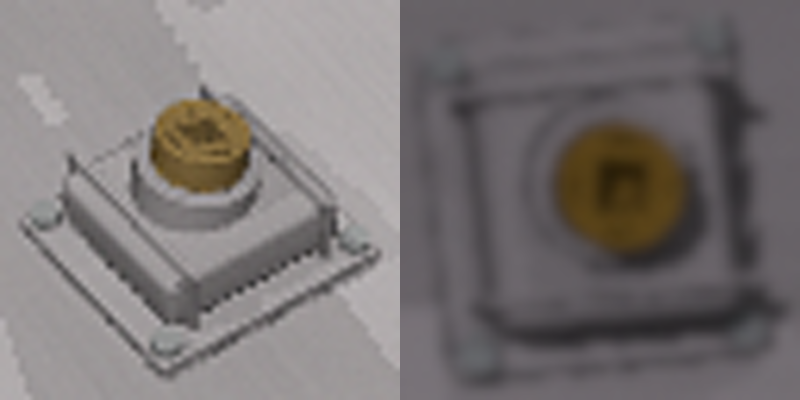

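The crops confirm it: the bar in the block is chrome with a T-head, so it's the one meant. The brass plug shows a dark square recess. Next I'll measure.

```bash
cat > h.py <<'E'
import numpy as np,cv2
class Cam:
    def __init__(s,f):
        c=np.load(f);s.im=c["image"][:,:,::-1].copy();s.fx,s.fy,s.cx,s.cy=[float(c[k]) for k in("fx","fy","cx","cy")];s.T=c["world_from_camera"]
    def ray(s,p):
        d=s.T[:3,:3]@np.array([(p[0]-s.cx)/s.fx,(p[1]-s.cy)/s.fy,1]);return s.T[:3,3],d/np.linalg.norm(d)
    def plane(s,p,z):
        o,d=s.ray(p);return o+d*(z-o[2])/d[2]
    def proj(s,P):
        q=s.T[:3,:3].T@(np.asarray(P)-s.T[:3,3]);return np.array([q[0]/q[2]*s.fx+s.cx,q[1]/q[2]*s.fy+s.cy])
def tri(a,pa,b,pb):
    o1,d1=a.ray(pa);o2,d2=b.ray(pb)
    k=np.linalg.lstsq(np.c_[d1,-d2],o2-o1,rcond=None)[0];x=o1+k[0]*d1;y=o2+k[1]*d2
    return (x+y)/2,np.linalg.norm(x-y)
E
python3 - <<'E'
from h import *
S=Cam("scene0.npz");T=Cam("top0.npz")
def crop(c,x,y,w,k=8):
    return cv2.resize(c.im[y-w:y+w,x-w:x+w],None,fx=k,fy=k,interpolation=cv2.INTER_CUBIC)
def back(p,x,y,w,k=8): return (np.asarray(p)+.5)/k-.5+np.array([x-w,y-w])
for n,c,(x,y),w in(("S",S,(265,172),25),("T",T,(345,218),20)):
    im=crop(c,x,y,w);h=cv2.cvtColor(im,cv2.COLOR_BGR2HSV)
    m=cv2.inRange(h,(10,90,50),(35,255,255))
    cs=max(cv2.findContours(m,0,1)[0],key=cv2.contourArea)
    e=cv2.fitEllipse(cs);print(n,"brass ell",back(e[0],x,y,w),np.array(e[1])/8,e[2])
    v=im.copy();cv2.drawContours(v,[cs],-1,(255,0,0),1);cv2.imwrite(f"pics/brass{n}.png",v)
# stand
im=T.im;h=cv2.cvtColor(crop(T,208,210,30),cv2.COLOR_BGR2HSV);print(h[240,120],h[300,200])
m=cv2.inRange(h,(8,60,25),(28,255,255));cs=max(cv2.findContours(m,0,1)[0],key=cv2.contourArea)
r=cv2.minAreaRect(cs);bx=np.array([back(p,208,210,30) for p in cv2.boxPoints(r)]);print("stand",bx.round(1).tolist())
P=np.array([T.plane(p,.045) for p in bx]);print(P.round(4).tolist(),P.mean(0),np.linalg.norm(P-np.roll(P,1,0),axis=1))
v=crop(T,208,210,30);cv2.drawContours(v,[cs],-1,(255,0,0),1);cv2.imwrite("pics/standT.png",v)
print(T.plane((206,208),.127),T.plane((345,218),.086))
E
```

```text
S brass ell [264.64063263 170.88018608] [14.72867107 15.85404015] 97.35845947265625
T brass ell [345.53370857 217.97859383] [17.06310654 18.6001091 ] 127.07511138916016
[ 18 116 117] [ 18 117 113]
stand [[185.6, 219.9], [198.9, 187.3], [229.8, 200.0], [216.6, 232.5]]
[[0.5538, 0.2768, 0.045], [0.6475, 0.2384, 0.045], [0.6081, 0.149, 0.045], [0.5151, 0.1881, 0.045]] [0.58115069 0.21308231 0.045     ] [0.0967864  0.10130434 0.09773418 0.10085226]
[0.57637308 0.20330869 0.127     ] [ 0.54311711 -0.17393071  0.086     ]
```

Run:
```python
from h import *
S=Cam("scene0.npz");T=Cam("top0.npz")
a=cv2.resize(cv2.imread("pics/brassS.png"),(400,400));b=cv2.resize(cv2.imread("pics/brassT.png"),(400,400));cv2.imwrite("pics/br.png",np.hstack([a,b]))
a=T.im[193:223,190:220];a=cv2.resize(a,(600,600),interpolation=cv2.INTER_CUBIC)
for i in range(0,30,5): cv2.line(a,(i*20,0),(i*20,8),(0,0,255));cv2.line(a,(0,i*20),(8,i*20),(0,0,255))
cv2.imwrite("pics/headT.png",cv2.convertScaleAbs(a,alpha=1.3))
a=S.im[235:275,305:345];a=cv2.resize(a,(600,600),interpolation=cv2.INTER_CUBIC)
cv2.imwrite("pics/headS.png",a)
```

```text
(no output)
```

View pics/br.png

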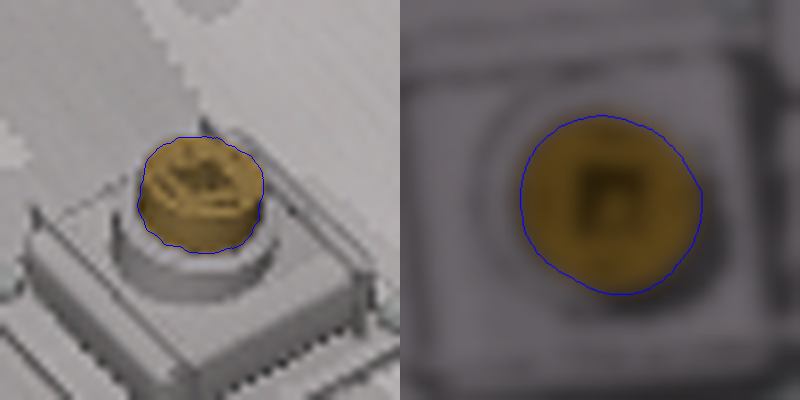

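View pics/headT.png

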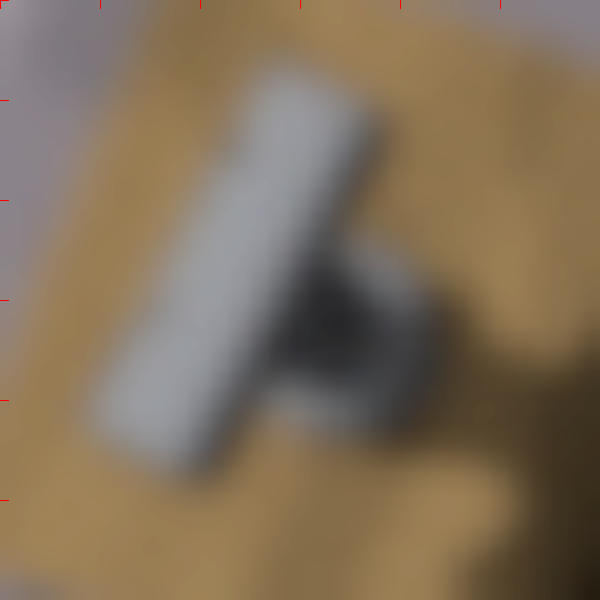

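View pics/headS.png

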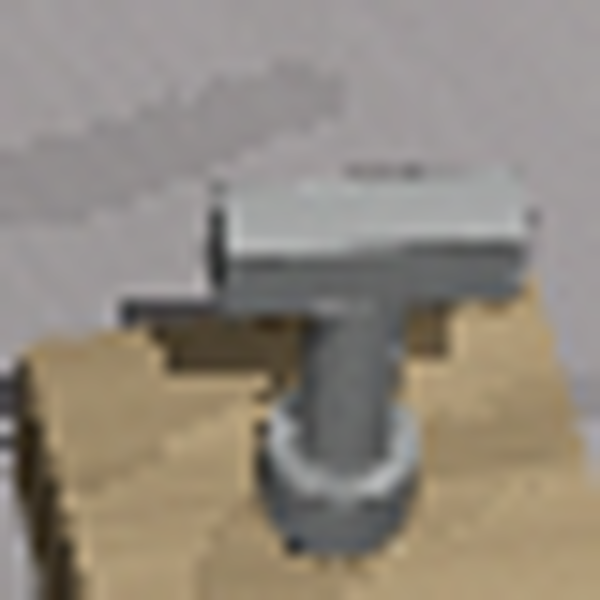

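View pics/standT.png

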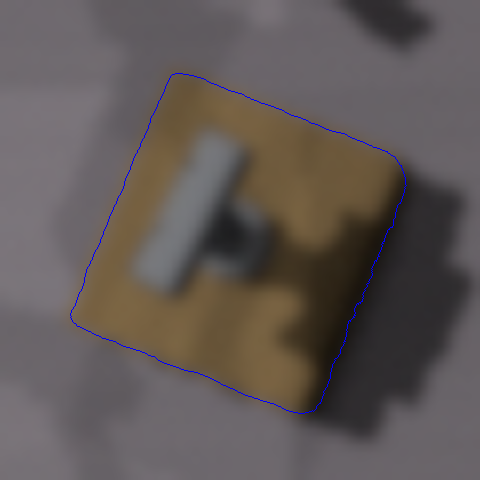

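Run:
```python
from h import *
S=Cam("scene0.npz");T=Cam("top0.npz")
def seg(c,x0,y0,w,lo,name,k=16):
    im=cv2.resize(c.im[y0:y0+w,x0:x0+w],None,fx=k,fy=k,interpolation=cv2.INTER_CUBIC)
    h=cv2.cvtColor(im,cv2.COLOR_BGR2HSV);m=cv2.inRange(h,(0,0,lo),(180,45,255))
    m=cv2.morphologyEx(m,cv2.MORPH_OPEN,np.ones((k,k)))
    n,l,st,ce=cv2.connectedComponentsWithStats(m)
    best=[i for i in range(1,n) if st[i,0]>0 and st[i,1]>0 and st[i,0]+st[i,2]<w*k and st[i,1]+st[i,3]<w*k]
    i=max(best,key=lambda i:st[i,4]);cs=cv2.findContours((l==i).astype(np.uint8),0,1)[0][0]
    r=cv2.minAreaRect(cs);q=cv2.approxPolyDP(cs,k*0.9,True)[:,0]
    cv2.drawContours(im,[cs],-1,(0,0,255),1);cv2.imwrite(name,im)
    bk=lambda p:(np.asarray(p)+.5)/k-.5+np.array([x0,y0])
    print(name,"rect",bk(r[0]),np.array(r[1])/k,"cent",bk(ce[i]),"quad",bk(q).round(1).tolist());return bk(r[0]),bk(cv2.boxPoints(r)),bk(ce[i])
V=cv2.cvtColor(T.im,cv2.COLOR_BGR2HSV);print(V[208,198:214,1:].tolist())
c,b,ce=seg(T,190,193,30,100,"pics/hT.png")
P=np.array([T.plane(p,.127) for p in b]);print(T.plane(ce,.127),np.linalg.norm(P-np.roll(P,1,0),axis=1))
e=P-np.roll(P,1,0);print(np.degrees(np.arctan2(e[:,1],e[:,0])))
c2,b2,ce2=seg(S,312,240,34,150,"pics/hS.png")
print(S.plane(ce2,.127),tri(T,ce,S,ce2))
```

```text
[[2, 114], [6, 121], [10, 123], [13, 118], [12, 105], [13, 81], [14, 54], [13, 38], [15, 34], [14, 37], [10, 50], [8, 63], [8, 64], [43, 60], [103, 67], [117, 85]]
pics/hT.png rect [200.62365246 205.79821491] [ 5.30129099 20.96159363] cent [200.56937301 205.87759038] quad [[205.0, 196.3], [202.2, 197.3], [194.3, 212.2], [194.3, 213.8], [197.1, 215.8], [198.8, 214.7], [207.0, 197.4]]
[0.58250143 0.21784401 0.127     ] [0.01434565 0.05602556 0.01442542 0.05597829]
[  61.00000653  -27.95137526 -119.18218107  151.96792653]
pics/hS.png rect [331.75    263.84375] [2.625  1.5625] cent [331.7846928  263.91651218] quad [[331.4, 262.5], [331.0, 265.2], [331.9, 265.2], [332.5, 263.3]]
[0.60218378 0.25060893 0.127     ] (array([0.58539923, 0.22774277, 0.08636592]), np.float64(0.006360666732585483))
```

Run:
```python
from h import *
S=Cam("scene0.npz");T=Cam("top0.npz")
print("head tri",tri(T,(200.6,205.85),S,(329.7,249.2)))
print("recess",tri(T,(345.7,218),S,(265.3,169.2)), T.plane((345.7,218),.086),S.plane((265.3,169.2),.086))
for z in(0.0,.01):
  P=np.array([T.plane(p,z) for p in((317.8,198.3),(360.5,194.8),(366.8,240.3),(323.4,244.5))]);print(P.round(4).tolist(),P.mean(0),np.linalg.norm(P-np.roll(P,1,0),axis=1));e=P-np.roll(P,1,0);print(np.degrees(np.arctan2(e[:,1],e[:,0])))
  print(np.array([S.plane(p,z) for p in((237,184),(259.4,207.5),(293,188.8))]).round(4).tolist())
```

```text
head tri (array([0.582345  , 0.21493729, 0.13694813]), np.float64(0.0028106377674736436))
recess (array([ 0.54437784, -0.17731455,  0.08281845]), np.float64(0.002715082370513334)) [ 0.54306458 -0.1758641   0.086     ] [ 0.54686105 -0.17572231  0.086     ]
[[0.6123, -0.1094, 0.0], [0.6194, -0.2378, 0.0], [0.483, -0.2493, 0.0], [0.4741, -0.1206, 0.0]] [ 0.54721033 -0.17929026  0.        ] [0.13873222 0.12851239 0.13692032 0.12902286]
[   4.62071499  -86.84190158 -175.15164329   93.96912886]
[[0.6182, -0.2398, 0.0], [0.6086, -0.1135, 0.0], [0.4739, -0.1235, 0.0]]
[[0.6109, -0.1085, 0.01], [0.618, -0.2357, 0.01], [0.4827, -0.2472, 0.01], [0.4738, -0.1195, 0.01]] [ 0.54633544 -0.17771923  0.01      ] [0.13758228 0.12744717 0.1357854  0.1279534 ]
[   4.62071499  -86.84190158 -175.15164329   93.96912886]
[[0.6224, -0.2315, 0.01], [0.6129, -0.1061, 0.01], [0.4791, -0.116, 0.01]]
```

Run:
```python
from h import *
S=Cam("scene0.npz");T=Cam("top0.npz")
a=S.im[155:215,230:300];a=cv2.resize(a,(700,600),interpolation=cv2.INTER_CUBIC);cv2.imwrite("pics/castS.png",a)
a=T.im[188:250,312:374];a=cv2.resize(a,(600,600),interpolation=cv2.INTER_CUBIC);cv2.imwrite("pics/castT.png",cv2.convertScaleAbs(a,alpha=1.8))
```

```text
(no output)
```

View pics/castS.png

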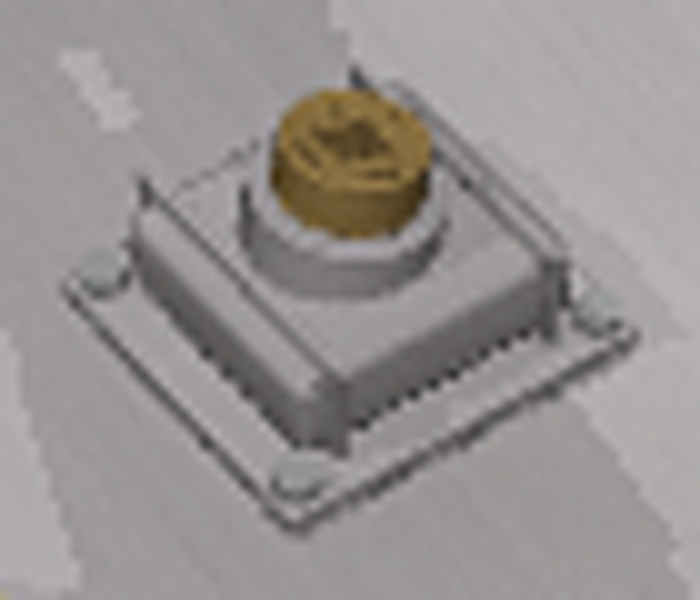

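View pics/castT.png

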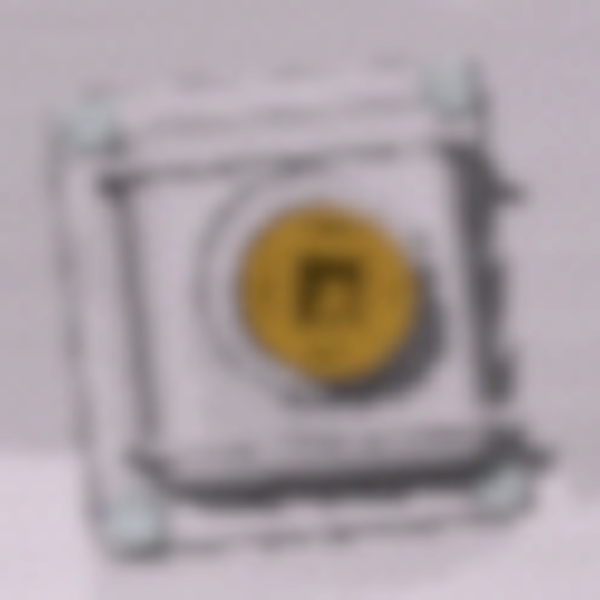

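The casting's 140 mm side runs along world x, turned about +4.7°. The boss leans towards world −x: the face's axis ratio in the scene view is about 0.61, and I'd expect 0.63 for a −x lean, 0.71 upright and 0.77 for +x. Next I'll enlarge the recess in both views.

Run:
```python
from h import *
S=Cam("scene0.npz");T=Cam("top0.npz")
def g(c,x0,y0,w,al):
    a=cv2.resize(c.im[y0:y0+w,x0:x0+w],(400,400),interpolation=cv2.INTER_CUBIC);return cv2.convertScaleAbs(a,alpha=al)
cv2.imwrite("pics/rec.png",np.hstack([g(S,255,159,20,1.3),g(T,335,208,20,2.2)]))
```

```text
(no output)
```

View pics/rec.png

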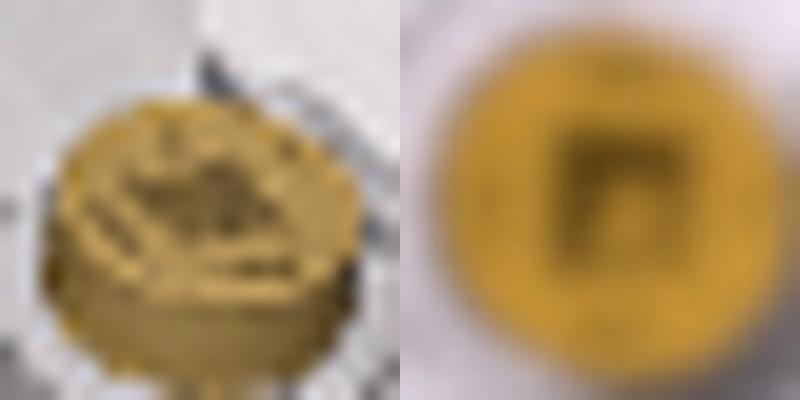

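Run:
```python
from h import *
S=Cam("scene0.npz");T=Cam("top0.npz")
a=np.radians(4.7);ex=np.array([np.cos(a),np.sin(a),0]);n=-np.sin(.17)*ex+np.cos(.17)*np.array([0,0,1.])
n/=np.linalg.norm(n)
def onpl(c,p,P0):
    o,d=c.ray(p);return o+d*((P0-o)@n)/(d@n)
P0=np.array([.5445,-.1765,.084])
def ang(c,p,q):
    v=onpl(c,q,P0)-onpl(c,p,P0);return round(float(np.degrees(np.arctan2(v[1],v[0]))),1),round(float(np.linalg.norm(v)*1e3),1)
s=lambda x,y:(255+x/20-.475,159+y/20-.475);t=lambda x,y:(335+(x-400)/20-.475,208+y/20-.475)
print("S dash",ang(S,s(90,205),s(135,255)),ang(S,s(215,270),s(295,268)))
print("T marks",ang(T,t(620,325),t(620,70)),ang(T,t(790,200),t(480,190)))
# center candidates per view via face outline
for c,cen in((S,s(212,195)),(T,t(622,198))):
    C=onpl(c,cen,P0);u=np.cross(n,ex);u=u/np.linalg.norm(u);x=np.cross(u,n)
    g=cv2.cvtColor(c.im,cv2.COLOR_BGR2GRAY).astype(np.float32)
    th=np.radians(np.arange(0,360,2))
    for r in(.008,.009,.010,.011,.012,.014,.016,.018,.020,.022):
        q=np.array([c.proj(C+r*(np.cos(k)*x+np.sin(k)*u)) for k in th]).astype(np.float32)
        I=cv2.remap(g,q[:,:1],q[:,1:],cv2.INTER_CUBIC)[:,0]
        F=(I*np.exp(-4j*th)).mean()
        # dark maxima angle: phase of -I
        print(r,round(I.mean(),1),"amp",round(abs(F),2),"dark at",round(np.degrees(np.angle(-F))/4+4.7,1),"mod 90")
```

```text
S dash (90.9, 13.3) (158.4, 12.9)
T marks (-1.1, 35.4) (86.7, 43.1)
0.008 80.4 amp 1.98 dark at 49.6 mod 90
0.009 85.7 amp 2.33 dark at -36.8 mod 90
0.01 91.8 amp 2.11 dark at -34.4 mod 90
0.011 97.6 amp 1.72 dark at -33.2 mod 90
0.012 102.7 amp 1.44 dark at -33.0 mod 90
0.014 108.6 amp 0.85 dark at -30.4 mod 90
0.016 107.8 amp 2.4 dark at 13.0 mod 90
0.018 103.6 amp 5.15 dark at 10.4 mod 90
0.02 104.7 amp 3.84 dark at 7.6 mod 90
0.022 112.5 amp 0.29 dark at -33.9 mod 90
0.008 44.4 amp 1.44 dark at -30.5 mod 90
0.009 47.1 amp 1.75 dark at -30.6 mod 90
0.01 50.8 amp 2.05 dark at -31.3 mod 90
0.011 54.5 amp 2.08 dark at -31.6 mod 90
0.012 57.8 amp 1.78 dark at -31.8 mod 90
0.014 62.7 amp 0.74 dark at -31.6 mod 90
0.016 64.6 amp 0.82 dark at 10.8 mod 90
0.018 64.9 amp 1.85 dark at 12.0 mod 90
0.02 65.6 amp 1.89 dark at 10.6 mod 90
0.022 66.5 amp 1.57 dark at 7.9 mod 90
```

Recess sides come out at about 11° ± 3° (mod 90) in the world frame. The bar head centre is at about (0.5825, 0.217), with its x axis along 152°. I'm moving above the bar.

```bash
python3 -m jog '[[0.617,-0.628,-0.045,0,0,-0.88,1],[0.617,-0.628,-0.045,0,0,-0.88,1],[0.617,-0.628,-0.045,0,0,-0.88,1],[0.617,-0.628,-0.045,0,0,-0.88,1],[0.617,-0.628,-0.045,0,0,-0.88,1],[0.617,-0.628,-0.045,0,0,-0.88,1],[0.617,-0.628,-0.045,0,0,-0.88,1],[0.617,-0.628,-0.045,0,0,-0.88,1],[0.617,-0.628,-0.045,0,0,-0.88,1],[0.617,-0.628,-0.045,0,0,-0.88,1],[0.617,-0.628,-0.045,0,0,-0.88,1],[0.617,-0.628,-0.045,0,0,-0.88,1],[0.617,-0.628,-0.045,0,0,-0.88,1],[0.617,-0.628,-0.045,0,0,-0.88,1],[0.617,-0.628,-0.045,0,0,-0.88,1],[0.617,-0.628,-0.045,0,0,-0.88,1],[0.617,-0.628,-0.045,0,0,-0.88,1],[0.617,-0.628,-0.045,0,0,-0.88,1],[0.617,-0.628,-0.045,0,0,-0.88,1],[0.617,-0.628,-0.045,0,0,-0.88,1]]' 20
cat > to.py <<'E'
import sys,numpy as np
from scipy.spatial.transform import Rotation as R
from station import status
def now():
    s=status.get_obs();return s,np.array(s["ee_pos"]),R.from_euler("xyz",s["eef_rot"])
def rel(p,Rt):
    s,p0,R0=now();d=R0.inv().apply(np.asarray(p)-p0);r=(R0.inv()*Rt).as_rotvec()/(np.pi/2)
    print("row shift",d.round(4).tolist(),"turn",r.round(4).tolist())
E
python3 - <<'E'
from to import *
rel([.5825,.2165,.2],R.from_euler("xyz",[np.pi,0,np.radians(152)]));print(now()[0])
E
```

```text
time_s: 2.1
ee_pos: [0.583, 0.2162, 0.2498]
eef_rot: [-3.14, -0.001, 1.612]
force: [-0.0, -0.3, -0.6]
grip_width: 0.0941
row shift [0.0003, -0.0004, 0.0498] turn [-0.0007, -0.0008, -0.6627]
{'time_s': 2.1, 'qpos': array([2.95857846e-01, 4.37608733e-01, 1.23239060e+00, 8.77552139e-04,
       1.47286968e+00, 2.54645582e-01]), 'joint_vel': array([-0.02307768, -0.03174328,  0.02438913, -0.00093498, -0.00324351,
       -0.00274446]), 'tau': array([ 1.71917416e+00, -6.09550238e+01, -3.78972423e+01,  1.53781716e-01,
        1.15768707e-02,  1.03833620e-01]), 'ee_pos': array([0.58296229, 0.21619846, 0.24977247]), 'eef_rot': array([-3.14013745e+00, -5.23550560e-04,  1.61192185e+00]), 'force': array([-0.03149412, -0.30857538, -0.55093329]), 'moment': array([-0.01938788, -0.09128317,  0.04470603]), 'grip_width': 0.09407241292900966}
```

```bash
python3 -m jog '[[0,0,0.05,0,0,-0.663,1],[0,0,0.05,0,0,-0.663,1],[0,0,0.05,0,0,-0.663,1],[0,0,0.05,0,0,-0.663,1],[0,0,0.05,0,0,-0.663,1],[0,0,0.05,0,0,-0.663,1],[0,0,0.05,0,0,-0.663,1],[0,0,0.05,0,0,-0.663,1],[0,0,0.05,0,0,-0.663,1]]'
python3 - <<'E'
from to import *
from station import camera
import cv2
for n in("scene","top"):
    c=camera(n);np.savez(f"{n}1.npz",**c);cv2.imwrite(f"pics/{n}1.png",c["image"][:,:,::-1])
from h import *
S=Cam("scene1.npz");T=Cam("top1.npz")
g=lambda c,x,y,w:cv2.resize(c.im[y-w:y+w,x-w:x+w],(400,400),interpolation=cv2.INTER_CUBIC)
cv2.imwrite("pics/a1.png",np.hstack([g(S,328,240,40),g(T,203,206,30)]))
print(S.proj(now()[1]),T.proj(now()[1]))
E
```

```text
time_s: 3.0
ee_pos: [0.5827, 0.2154, 0.2]
eef_rot: [-3.141, -0.001, 2.648]
force: [-0.0, 0.1, 0.5]
grip_width: 0.0939
[332.17027785 235.24298706] [195.79638828 202.12929158]
```

View pics/a1.png

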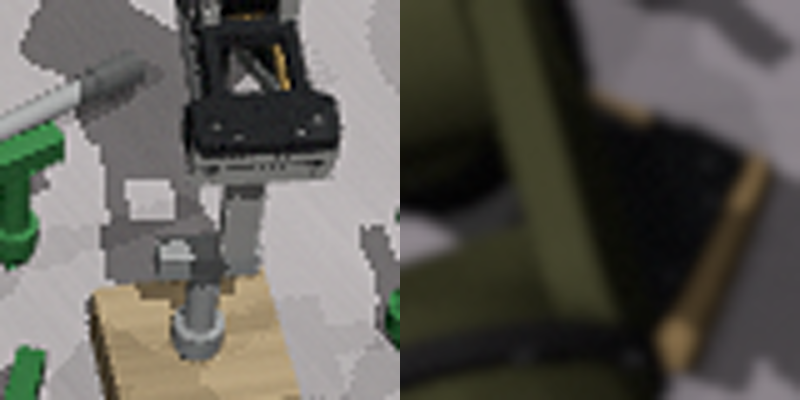

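The scene crop shows the open gripper straddling the T-head, with the near finger in front of the head's right half. I'm descending to grasp height (TCP z ≈ 0.097) and closing.

```bash
python3 -m jog '[[0,0.001,0.04,0,0,0,1],[0,0.001,0.08,0,0,0,1],[0,0.001,0.103,0,0,0,1],[0,0.001,0.103,0,0,0,1],[0,0.001,0.103,0,0,0,-1],[0,0.001,0.103,0,0,0,-1],[0,0.001,0.103,0,0,0,-1],[0,0.001,0.103,0,0,0,-1],[0,0.001,0.103,0,0,0,-1],[0,0.001,0.103,0,0,0,-1],[0,0.001,0.103,0,0,0,-1],[0,0.001,0.103,0,0,0,-1],[0,0.001,0.103,0,0,0,-1],[0,0.001,0.103,0,0,0,-1]]' 30
python3 - <<'E'
from to import *
s=now()[0];print(s["force"],s["moment"],s["grip_width"])
from station import camera
import cv2
from h import *
c=camera("scene");np.savez("scene2.npz",**c)
S=Cam("scene2.npz")
cv2.imwrite("pics/a2.png",cv2.resize(S.im[215:295,290:370],(600,600),interpolation=cv2.INTER_CUBIC))
E
```

```text
time_s: 4.5
ee_pos: [0.5831, 0.2166, 0.0969]
eef_rot: [-3.141, -0.002, 2.649]
force: [-1.0, 0.4, -2.9]
grip_width: 0.0173
[-1.0087947   0.40493196 -2.92150365] [ 0.21074302 -0.26935568 -0.00993713] 0.01726816230163291
```

View pics/a2.png

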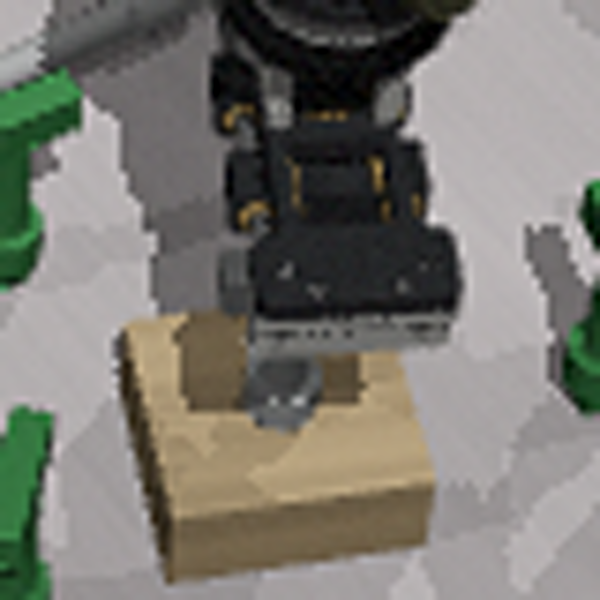

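```bash
python3 -m jog '[[0,0,0,0,0,0,-1],[0,0,0,0,0,0,-1],[0,0,0,0,0,0,-1],[0,0,0,0,0,0,-1]]' 50
python3 -m jog '[[0,0,-0.01,0,0,0,-1],[0,0,-0.03,0,0,0,-1],[0,0,-0.06,0,0,0,-1],[0,0,-0.1,0,0,0,-1],[0,0,-0.13,0,0,0,-1],[0,0,-0.13,0,0,0,-1],[0,0,-0.13,0,0,0,-1]]'
python3 - <<'E'
from to import *
from station import camera
import cv2
from h import *
s,p,Rr=now();print(s["force"],s["moment"],p)
c=camera("scene");np.savez("scene3.npz",**c)
S=Cam("scene3.npz")
tip=p+Rr.apply([0,0,.077]);print(S.proj(p),S.proj(tip))
v=cv2.resize(S.im[180:280,280:380],(600,600),interpolation=cv2.INTER_CUBIC)
cv2.imwrite("pics/a3.png",v)
E
```

```text
time_s: 4.95
ee_pos: [0.583, 0.2166, 0.0967]
eef_rot: [-3.141, -0.002, 2.649]
force: [-0.2, -0.4, -0.1]
grip_width: 0.0172
time_s: 5.65
ee_pos: [0.583, 0.2165, 0.2262]
eef_rot: [-3.141, -0.002, 2.649]
force: [-0.0, -0.5, -4.5]
grip_width: 0.0167
[-0.02969534 -0.49385284 -4.51382372] [ 0.01281844 -0.14613465 -0.08389122] [0.5829921  0.2165264  0.22617968]
[333.11409983 229.2244284 ] [330.79007374 247.03898585]
```

View pics/a3.png

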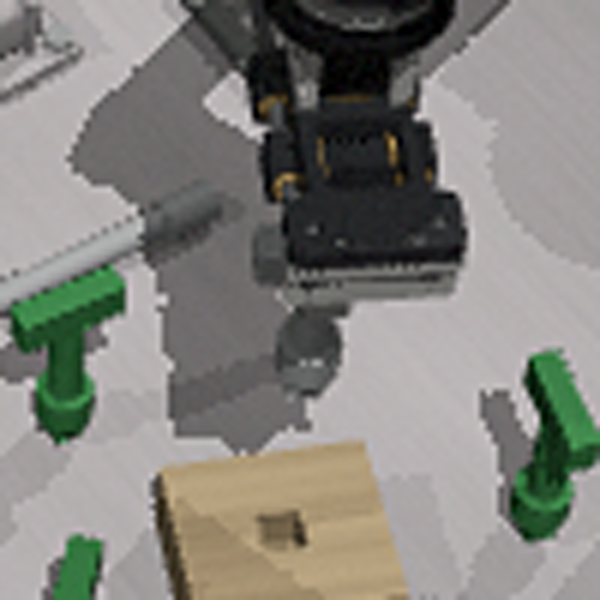

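The bar is lifted and the well is empty. The collar at about (331.6,237.4) lies on the predicted tool axis to within 0.5 px. I'm moving to hover over the plug, tilted to its axis.

```bash
cat > plug.py <<'E'
from to import *
a=np.radians(4.7);n=np.array([-np.sin(.17)*np.cos(a),-np.sin(.17)*np.sin(a),np.cos(.17)])
def Rt(psi):
    z=-n;h=np.array([np.cos(np.radians(psi)),np.sin(np.radians(psi)),0]);y=np.cross(z,h);y/=np.linalg.norm(y);x=np.cross(y,z)
    return R.from_matrix(np.c_[x,y,z])
port=np.array([.5445,-.1765,.084])
E
python3 - <<'E'
from plug import *
rel(port+n*(.077+.065),Rt(101))
print(port+n*.142)
E
```

```text
row shift [-0.1319, -0.3774, 0.0015] turn [-0.0975, -0.0601, 0.564]
[ 0.52055689 -0.17846848  0.22395304]
```

```bash
python3 -m jog '[[-0.03,-0.08,0,0,0,0.1,-1],[-0.05,-0.12,0,0,0,0.2,-1],[-0.132,-0.377,0.001,-0.0975,-0.06,0.564,-1],[-0.132,-0.377,0.001,-0.0975,-0.06,0.564,-1],[-0.132,-0.377,0.001,-0.0975,-0.06,0.564,-1],[-0.132,-0.377,0.001,-0.0975,-0.06,0.564,-1],[-0.132,-0.377,0.001,-0.0975,-0.06,0.564,-1],[-0.132,-0.377,0.001,-0.0975,-0.06,0.564,-1],[-0.132,-0.377,0.001,-0.0975,-0.06,0.564,-1],[-0.132,-0.377,0.001,-0.0975,-0.06,0.564,-1],[-0.132,-0.377,0.001,-0.0975,-0.06,0.564,-1],[-0.132,-0.377,0.001,-0.0975,-0.06,0.564,-1],[-0.132,-0.377,0.001,-0.0975,-0.06,0.564,-1]]'
python3 - <<'E'
from plug import *
rel(port+n*(.077+.02),Rt(101));s=now()[0];print(s["force"],s["moment"],s["qpos"])
E
```

```text
time_s: 7.0
ee_pos: [0.5211, -0.1772, 0.2242]
eef_rot: [2.973, 0.018, 1.761]
force: [-0.7, 0.7, -3.4]
grip_width: 0.0171
row shift [-0.0012, -0.0008, 0.0452] turn [-0.0002, -0.0004, 0.001]
[-0.71011093  0.72542805 -3.40810791] [-0.05250862  0.10752118 -0.04211758] [-0.4358111   0.19603858  1.61518021  0.09089442  1.18433796 -0.65601266]
```

```bash
python3 -m jog '[[-0.001,-0.001,0.02,0,0,0,-1],[-0.001,-0.001,0.04,0,0,0,-1],[-0.001,-0.001,0.045,0,0,0,-1],[-0.001,-0.001,0.045,0,0,0,-1],[-0.001,-0.001,0.045,0,0,0,-1]]'
python3 - <<'E'
from plug import *
from station import camera
from h import *
for k in("scene","top"):
    c=camera(k);np.savez(f"{k}4.npz",**c)
S=Cam("scene4.npz");T=Cam("top4.npz")
s,p,Rr=now();print(s["force"],p)
tip=p+Rr.apply([0,0,.077]);print("tip",tip,"S tip,tcp,port",S.proj(tip),S.proj(p),S.proj(port),"T",T.proj(tip),T.proj(p),T.proj(port))
g=lambda c,x,y,w:cv2.resize(c.im[y-w:y+w,x-w:x+w],(400,400),interpolation=cv2.INTER_CUBIC)
cv2.imwrite("pics/a4.png",np.hstack([g(S,266,160,25),g(T,345,215,30)]))
E
```

```text
time_s: 7.5
ee_pos: [0.5282, -0.1776, 0.1807]
eef_rot: [2.972, 0.019, 1.762]
force: [-0.6, -0.2, -2.4]
grip_width: 0.017
[-0.85436705 -0.38617558 -3.71234112] [ 0.52816709 -0.17775646  0.18078031]
tip [ 0.54122573 -0.17669193  0.10490318] S tip,tcp,port [266.58588958 164.09182915] [269.76371303 144.53060848] [265.81514324 169.20950058] T [347.16161169 218.00741037] [352.79002953 220.29833896] [345.78820854 217.54637683]
```

View pics/a4.png

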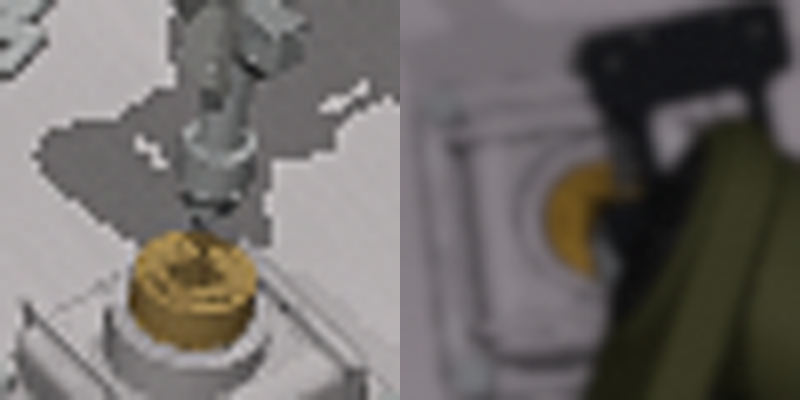

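Run:
```python
from plug import *
from h import *
S=Cam("scene4.npz")
s,p,Rr=now();tip=p+Rr.apply([0,0,.077]);ax=-Rr.apply([0,0,1])
k=14;x0,y0=245,138
v=cv2.resize(S.im[y0:y0+42,x0:x0+42],None,fx=k,fy=k,interpolation=cv2.INTER_CUBIC)
def ring(z,r,col):
    q=[]
    for t in np.linspace(0,2*np.pi,60):
        q.append((S.proj(tip+ax*z+Rr.apply([r*np.cos(t),r*np.sin(t),0]))-[x0,y0]+.5)*k)
    cv2.polylines(v,[np.array(q).astype(int)],True,col,1)
ring(.035,.0145,(0,0,255));ring(.015,.0145,(0,0,255));ring(0,.008,(255,0,0))
cv2.imwrite("pics/a5.png",v)
```

```text
(no output)
```

View pics/a5.png

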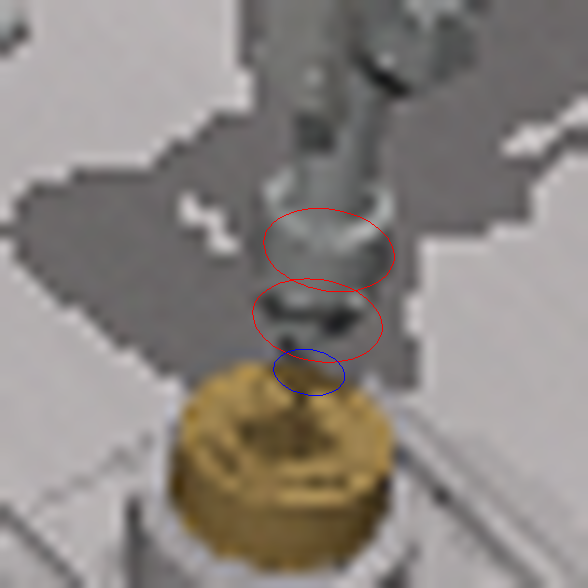

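Run:
```python
from h import *
S=Cam("scene0.npz")
import numpy as np
k=14;x0,y0=303,236
v=cv2.resize(S.im[y0:y0+42,x0:x0+42],None,fx=k,fy=k,interpolation=cv2.INTER_CUBIC)
c=np.array([.583,.2165,0]);a=np.radians(152-0);ex=np.array([np.cos(a),np.sin(a),0]);ey=np.array([-ex[1],ex[0],0])
def poly(P,col):cv2.polylines(v,[np.array([(S.proj(q)-[x0,y0]+.5)*k for q in P]).astype(int)],True,col,1)
for z in(.105,.127): poly([c+[0,0,z]+sx*.028*ex+sy*.008*ey for sx,sy in((1,1),(1,-1),(-1,-1),(-1,1))],(0,0,255))
for z in(.035,.055): poly([c+[0,0,z]+.0145*(np.cos(t)*ex+np.sin(t)*ey) for t in np.linspace(0,6.28,50)],(255,0,0))
cv2.imwrite("pics/a6.png",v)
# stand corners, top plane, from T estimate
```

```text
(no output)
```

View pics/a6.png

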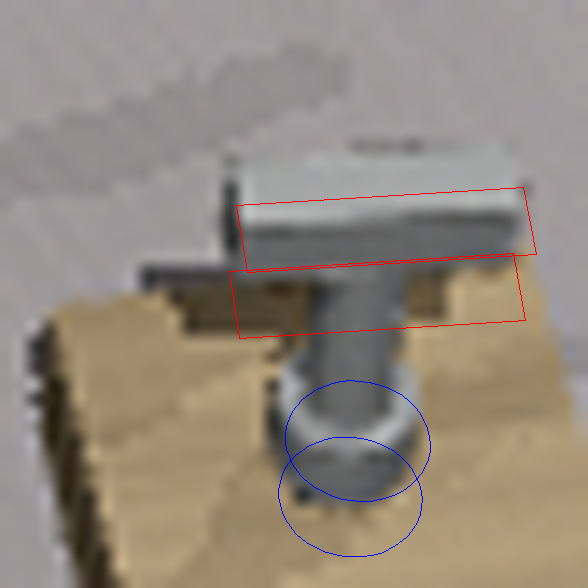

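The overlay shows what went wrong. The collar rests on top of the block, because the square is 15 mm long and the well 25 mm deep. So the bar stood 10 mm higher than I assumed, and the triangulated head top of 0.137 agrees with that. The TCP is therefore at bar z ≈ 67 mm and the grip at z ≈ 86 mm. I'll redo the overlay with the corrected value.

Run:
```python
from plug import *
from h import *
S=Cam("scene4.npz");T=Cam("top4.npz")
s,p,Rr=now();tip=p+Rr.apply([0,0,.0667]);ax=-Rr.apply([0,0,1])
print(S.proj(tip),T.proj(tip))
k=14;out=[]
for C,x0,y0,al in((S,245,138,1.),(T,330,202,1.8)):
    v=cv2.convertScaleAbs(cv2.resize(C.im[y0:y0+28,x0:x0+28],None,fx=k,fy=k,interpolation=cv2.INTER_CUBIC),alpha=al)
    def ring(o,a,z,r,col):
        u=np.cross(a,[1,0,0]);u/=np.linalg.norm(u);w=np.cross(a,u)
        q=[(C.proj(o+a*z+r*(u*np.cos(t)+w*np.sin(t)))-[x0,y0]+.5)*k for t in np.linspace(0,6.28,60)]
        cv2.polylines(v,[np.array(q).astype(int)],True,col,1)
    ring(tip,ax,.035,.0145,(0,0,255));ring(tip,ax,.015,.0145,(0,0,255));ring(tip,ax,0,.008,(255,0,0));ring(port,n,0,.025,(0,255,0));out.append(v)
cv2.imwrite("pics/a7.png",np.hstack(out))
S0=Cam("scene0.npz");T0=Cam("top0.npz");out=[]
for C,x0,y0,al in((S0,252,155,1.),(T0,332,205,1.8)):
    v=cv2.convertScaleAbs(cv2.resize(C.im[y0:y0+28,x0:x0+28],None,fx=k,fy=k,interpolation=cv2.INTER_CUBIC),alpha=al)
    for o,col in((port,(0,255,0)),):
      for r in(.0127,.025):
        u=np.cross(n,[1,0,0]);u/=np.linalg.norm(u);w=np.cross(n,u)
        q=[(C.proj(o+r*(u*np.cos(t)+w*np.sin(t)))-[x0,y0]+.5)*k for t in np.linspace(0,6.28,60)]
        cv2.polylines(v,[np.array(q).astype(int)],True,col,1)
    out.append(v)
cv2.imwrite("pics/a8.png",np.hstack(out))
```

```text
[266.99943502 161.54623351] [347.86868259 218.29520864]
```

View pics/a7.png

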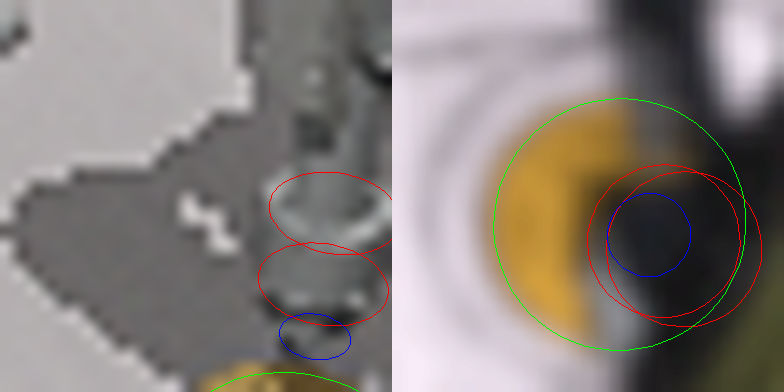

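View pics/a8.png

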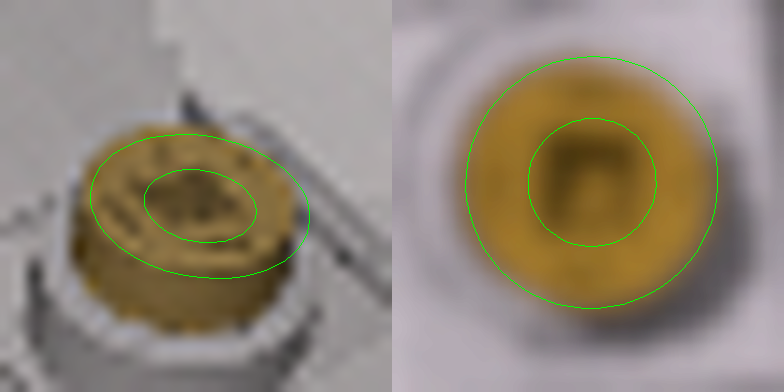

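```bash
cat >> plug.py <<'E'
L=.0667
def tgt(port,h,psi): rel(port+n*(L+h),Rt(psi))
def st():
    s,p,Rr=now();tip=p+Rr.apply([0,0,L]);d=tip-port
    X=Rt(101).as_matrix()
    print("t",round(s["time_s"],2),"tip-port in port axes(mm): toolx",(d@X[:,0]*1e3).round(2),"tooly",(d@X[:,1]*1e3).round(2),"h",(d@n*1e3).round(2),"F tool",(X.T@s["force"]).round(2),"M tool",Rr.inv().apply(s["moment"]).round(2),"gw",round(s["grip_width"],4),"dq6",round(s["qpos"][5],3))
E
sed -i 's/^port=.*/port=np.array([.5445,-.177,.083])/' plug.py
python3 - <<'E'
from plug import *
st();tgt(port,.004,101)
E
```

```text
t 7.6 tip-port in port axes(mm): toolx 0.52 tooly 0.56 h 32.44 F tool [-0.15 -1.52  3.51] M tool [ 0.09 -0.01 -0.02] gw 0.0172 dq6 -0.661
row shift [-0.0005, -0.0005, 0.0284] turn [0.0006, 0.0001, 0.0012]
```

```bash
python3 -m jog '[[-0.0005,-0.0005,0.01,0,0,0,-1],[-0.0005,-0.0005,0.02,0,0,0,-1],[-0.0005,-0.0005,0.028,0,0,0,-1],[-0.0005,-0.0005,0.028,0,0,0,-1]]' 60
python3 -c "
from plug import *
st();tgt(port,0,101)
from station import camera
from h import *
c=camera('scene');np.savez('scene5.npz',**c);S=Cam('scene5.npz')
cv2.imwrite('pics/a9.png',cv2.resize(S.im[140:190,240:290],(600,600),interpolation=cv2.INTER_CUBIC))"
```

```text
time_s: 8.0
ee_pos: [0.5322, -0.1778, 0.1516]
eef_rot: [2.973, 0.018, 1.761]
force: [-0.4, -0.5, -1.9]
grip_width: 0.0172
t 8.0 tip-port in port axes(mm): toolx 0.37 tooly -0.52 h 2.99 F tool [-0.37 -0.77  1.82] M tool [ 0.11 -0.01 -0.02] gw 0.0172 dq6 -0.664
row shift [-0.0003, 0.0005, 0.003] turn [-0.0004, -0.0006, 0.0011]
```

View pics/a9.png

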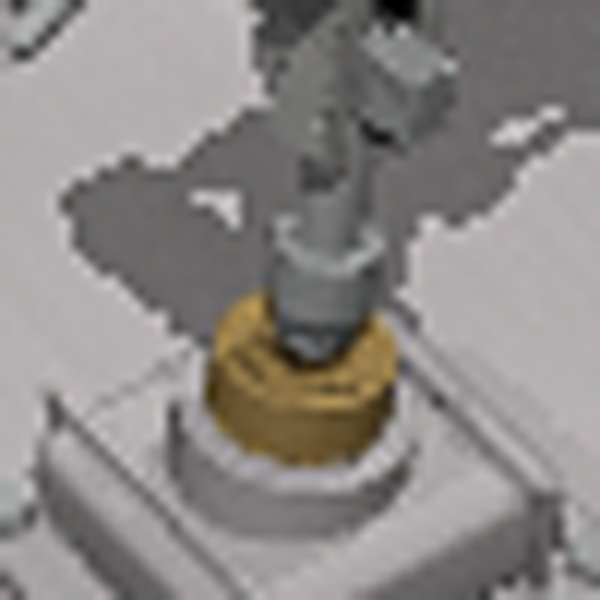

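The square end is right over the recess: tip at about (313,350), face centre about (305,345) in the crop. I'm advancing gently and feeling.

```bash
python3 -m jog '[[0,0.0005,0.002,0,0,0,-1],[0,0.0005,0.004,0,0,0,-1],[0,0.0005,0.004,0,0,0,-1]]' >/dev/null; python3 -c "
from plug import *
st()"
python3 -m jog '[[0,0,0.001,0,0,0,-1],[0,0,0.002,0,0,0,-1],[0,0,0.002,0,0,0,-1]]'>/dev/null; python3 -c "
from plug import *
st()"
```

```text
t 8.35 tip-port in port axes(mm): toolx -0.27 tooly 1.05 h 1.28 F tool [  2.44  -3.81 -12.07] M tool [1.01 0.49 0.  ] gw 0.0171 dq6 -0.663
t 8.65 tip-port in port axes(mm): toolx -0.57 tooly 1.52 h 1.06 F tool [  3.86  -6.41 -15.95] M tool [1.75 0.84 0.02] gw 0.0171 dq6 -0.663
```

```bash
python3 -m jog '[[0,0,-0.003,0,0,0,-1],[0,0,-0.003,0,0,0,-1]]' >/dev/null; python3 -c "
from plug import *
st();X=Rt(101).as_matrix();tgt(port+X[:,0]*.0012-X[:,1]*.0013,.0025,101)"
```

```text
t 8.85 tip-port in port axes(mm): toolx -0.8 tooly 1.92 h 4.68 F tool [-0.28 -0.51  3.97] M tool [ 0.1  -0.03 -0.03] gw 0.0168 dq6 -0.663
row shift [0.0019, -0.003, 0.0022] turn [0.0023, 0.0015, 0.0015]
```

```bash
python3 -m jog '[[0.002,-0.003,0.0005,0.002,0.0015,0.0015,-1],[0.002,-0.003,0.002,0.002,0.0015,0.0015,-1],[0.002,-0.003,0.003,0.002,0.0015,0.0015,-1],[0.002,-0.003,0.003,0.002,0.0015,0.0015,-1]]' >/dev/null; python3 -c "
from plug import *
st()"
python3 -m jog '[[0,-0.0003,0.001,0,0,0,-1],[0,-0.0003,0.001,0,0,0,-1]]'>/dev/null; python3 -c "
from plug import *
st()"
python3 -m jog '[[0,-0.0003,0.001,0,0,0,-1],[0,-0.0003,0.001,0,0,0,-1]]'>/dev/null; python3 -c "
from plug import *
st()"
```

```text
t 9.25 tip-port in port axes(mm): toolx 1.34 tooly -1.23 h 2.02 F tool [ 2.55 -2.34 -5.73] M tool [ 0.8   0.36 -0.02] gw 0.0166 dq6 -0.661
t 9.45 tip-port in port axes(mm): toolx 1.17 tooly -1.19 h 1.9 F tool [ 2.33 -3.72 -8.66] M tool [0.95 0.62 0.01] gw 0.0169 dq6 -0.662
t 9.65 tip-port in port axes(mm): toolx 1.09 tooly -1.15 h 1.85 F tool [  4.23  -3.8  -10.35] M tool [1.1  0.73 0.04] gw 0.0168 dq6 -0.662
```

```bash
python3 -m jog '[[0,0,-0.003,0,0,0,-1],[0,0,-0.003,0,0,0,-1]]' >/dev/null; python3 -c "
from plug import *
st();X=Rt(101).as_matrix();tgt(port-X[:,0]*.0012+X[:,1]*.0010,.003,101)"
```

```text
t 9.85 tip-port in port axes(mm): toolx 1.01 tooly -0.98 h 5.05 F tool [-0.59 -0.6   3.27] M tool [ 0.08 -0.01  0.03] gw 0.0168 dq6 -0.662
row shift [-0.0023, 0.0021, 0.0021] turn [0.0014, 0.0007, 0.0003]
```

```bash
python3 -m jog '[[-0.0025,0.002,0.001,0.0014,0.0007,0,-1],[-0.0025,0.002,0.003,0.0014,0.0007,0,-1],[-0.0025,0.002,0.0045,0.0014,0.0007,0,-1],[-0.0025,0.002,0.0045,0.0014,0.0007,0,-1]]' >/dev/null; python3 -c "
from plug import *
st()"
python3 -m jog '[[0,-0.0003,0.001,0,0,0,-1],[0,-0.0003,0.001,0,0,0,-1]]'>/dev/null; python3 -c "
from plug import *
st()"
```

```text
t 10.25 tip-port in port axes(mm): toolx -1.98 tooly 1.62 h 1.69 F tool [  2.03  -2.84 -11.99] M tool [0.8  0.28 0.01] gw 0.0168 dq6 -0.663
t 10.45 tip-port in port axes(mm): toolx -2.23 tooly 1.79 h 1.75 F tool [  2.73  -3.03 -12.31] M tool [1.09 0.65 0.03] gw 0.0171 dq6 -0.664
```

```bash
python3 -m jog '[[0,0,-0.003,0,0,0,-1],[0,0,-0.003,0,0,0,-1]]' >/dev/null; python3 -c "
from plug import *
st();X=Rt(101).as_matrix();tgt(port-X[:,0]*.0000+X[:,1]*.0003,.003,101)"
```

```text
t 10.65 tip-port in port axes(mm): toolx -2.31 tooly 1.87 h 4.84 F tool [-0.01 -0.89  3.41] M tool [ 0.1  -0.   -0.03] gw 0.0166 dq6 -0.663
row shift [0.0022, -0.0014, 0.0018] turn [0.0017, 0.0013, 0.0005]
```

```bash
python3 -m jog '[[0.0023,-0.0015,0.001,0.0017,0.0013,0,-1],[0.0023,-0.0015,0.0025,0.0017,0.0013,0,-1],[0.0023,-0.0015,0.0035,0.0017,0.0013,0,-1],[0.0023,-0.0015,0.0035,0.0017,0.0013,0,-1]]' >/dev/null; python3 -c "
from plug import *
st()"
python3 -m jog '[[0.0002,-0.0003,0.0008,0,0,0,-1],[0.0002,-0.0003,0.0008,0,0,0,-1]]'>/dev/null; python3 -c "
from plug import *
st()"
```

```text
t 11.05 tip-port in port axes(mm): toolx 0.12 tooly 0.31 h 1.76 F tool [ 1.93 -3.39 -6.51] M tool [0.88 0.5  0.03] gw 0.0171 dq6 -0.662
t 11.25 tip-port in port axes(mm): toolx 0.16 tooly 0.31 h 1.72 F tool [ 1.92 -1.61 -9.75] M tool [ 0.88  0.45 -0.05] gw 0.017 dq6 -0.662
```

I found a sign slip in my Fourier phase. The recess angle is really about −2° (mod 90), which also matches what I saw by eye. I'm lifting and turning the bar to 88°.

```bash
sed -i 's/101/88/g' plug.py; python3 -m jog '[[0,0,-0.003,0,0,0,-1],[0,0,-0.003,0,0,0,-1]]' >/dev/null; python3 -c "
from plug import *
st();X=Rt(88).as_matrix();tgt(port-X[:,0]*.0005+X[:,1]*.0005,.003,88)"
```

```text
t 11.45 tip-port in port axes(mm): toolx 0.17 tooly 0.37 h 4.85 F tool [-0.01 -0.31  3.34] M tool [ 0.1  -0.04 -0.03] gw 0.0169 dq6 -0.662
row shift [-0.0007, 0.0, 0.0018] turn [0.0006, 0.0004, 0.1431]
```

```bash
python3 -m jog '[[-0.0007,0,0,0,0,0.07,-1],[-0.0007,0,0,0,0,0.143,-1],[-0.0007,0,0.001,0,0,0.143,-1],[-0.0007,0,0.0025,0,0,0.143,-1],[-0.0007,0,0.0035,0,0,0.143,-1],[-0.0007,0,0.0035,0,0,0.143,-1]]' >/dev/null; python3 -c "
from plug import *
st()"
python3 -m jog '[[0,0,0.001,0,0,0,-1],[0,0,0.001,0,0,0,-1]]'>/dev/null; python3 -c "
from plug import *
st()"
```

```text
t 12.05 tip-port in port axes(mm): toolx -0.5 tooly 0.75 h 1.66 F tool [ 1.01 -1.87 -2.76] M tool [ 0.44  0.19 -0.05] gw 0.0171 dq6 -0.44
t 12.25 tip-port in port axes(mm): toolx -0.41 tooly 1.05 h 0.7 F tool [1.18 0.67 1.81] M tool [-0.3   0.19 -0.  ] gw 0.0172 dq6 -0.442
```

```bash
python3 -m jog '[[0,0,0.001,0,0,0,-1],[0,0,0.002,0,0,0,-1],[0,0,0.002,0,0,0,-1]]'>/dev/null; python3 -c "
from plug import *
st()"
python3 -m jog '[[0,0,0.001,0,0,0,-1],[0,0,0.0015,0,0,0,-1],[0,0,0.0015,0,0,0,-1]]'>/dev/null; python3 -c "
from plug import *
st()"
```

```text
t 12.55 tip-port in port axes(mm): toolx -0.36 tooly 1.08 h -1.58 F tool [1.1  1.63 4.46] M tool [-0.46  0.19  0.03] gw 0.0171 dq6 -0.442
t 12.85 tip-port in port axes(mm): toolx -0.36 tooly 1.06 h -3.22 F tool [0.12 1.67 3.04] M tool [-0.44  0.2   0.  ] gw 0.0165 dq6 -0.442
```

It has dropped in with near-zero force. Continuing down and feeling for the shoulder.

```bash
python3 -m jog '[[0,0,0.0015,0,0,0,-1],[0,0,0.003,0,0,0,-1],[0,0,0.003,0,0,0,-1]]'>/dev/null; python3 -c "
from plug import *
st()"
python3 -m jog '[[0,0,0.0015,0,0,0,-1],[0,0,0.003,0,0,0,-1],[0,0,0.003,0,0,0,-1]]'>/dev/null; python3 -c "
from plug import *
st()"
python3 -m jog '[[0,0,0.001,0,0,0,-1],[0,0,0.002,0,0,0,-1],[0,0,0.002,0,0,0,-1]]'>/dev/null; python3 -c "
from plug import *
st()"
```

```text
t 13.15 tip-port in port axes(mm): toolx -0.32 tooly 1.08 h -6.43 F tool [1.16 1.7  2.95] M tool [-0.49  0.15 -0.04] gw 0.0168 dq6 -0.442
t 13.45 tip-port in port axes(mm): toolx -0.28 tooly 1.06 h -9.63 F tool [0.41 1.75 3.38] M tool [-0.52  0.1   0.  ] gw 0.0167 dq6 -0.442
t 13.75 tip-port in port axes(mm): toolx -0.3 tooly 1.07 h -11.76 F tool [0.01 1.47 3.21] M tool [-0.44  0.17  0.  ] gw 0.017 dq6 -0.443
```

```bash
for i in 1 2 3; do python3 -m jog '[[0,0,0.001,0,0,0,-1],[0,0,0.001,0,0,0,-1]]'>/dev/null; python3 -c "
from plug import *
st()"; done
```

```text
t 13.95 tip-port in port axes(mm): toolx -0.35 tooly 1.21 h -12.5 F tool [ 0.63  0.55 -2.28] M tool [-0.23  0.23  0.01] gw 0.0168 dq6 -0.443
t 14.15 tip-port in port axes(mm): toolx -0.45 tooly 1.45 h -12.67 F tool [ 1.92 -2.39 -9.13] M tool [0.54 0.44 0.01] gw 0.0167 dq6 -0.443
t 14.35 tip-port in port axes(mm): toolx -0.53 tooly 1.54 h -12.71 F tool [  2.96  -4.24 -12.02] M tool [0.94 0.53 0.01] gw 0.017 dq6 -0.443
```

It seated against a hard stop: the tip is about 15 mm below the face at 2.3 mm, force rising to about 12 N with no further travel. I gripped the head low (z ≈ 86), so I'll re-grip at z = 96 while the bar stands in the recess.

```bash
python3 -m jog '[[0,-0.0005,-0.0015,0,0,0,-1],[0,-0.0005,-0.0015,0,0,0,-1]]'>/dev/null; python3 -c "
from plug import *
st()"
python3 -m jog '[[0,0,0,0,0,0,-0.4],[0,0,0,0,0,0,-0.4],[0,0,0,0,0,0,-0.4],[0,0,-0.005,0,0,0,-0.4],[0,0,-0.0105,0,0,0,-0.4],[0,0,-0.0105,0,0,0,-0.4]]' 
python3 -c "
from plug import *
st()
from station import camera
from h import *
c=camera('scene');np.savez('scene6.npz',**c);S=Cam('scene6.npz')
cv2.imwrite('pics/b1.png',cv2.resize(S.im[140:190,240:290],(600,600),interpolation=cv2.INTER_CUBIC))
print('axis err deg',np.degrees(np.arccos(-now()[2].apply([0,0,1])@n)));tgt(port,0,88)"
```

```text
t 14.55 tip-port in port axes(mm): toolx -0.5 tooly 1.06 h -11.2 F tool [0.66 1.02 1.24] M tool [-0.39  0.27  0.  ] gw 0.0173 dq6 -0.443
time_s: 15.15
ee_pos: [0.5344, -0.1786, 0.1493]
eef_rot: [2.968, -0.017, 1.543]
force: [-0.1, 0.1, -0.0]
grip_width: 0.0278
t 15.15 tip-port in port axes(mm): toolx -0.71 tooly 1.58 h 0.35 F tool [ 0.14 -0.12 -0.  ] M tool [ 0.03 -0.07  0.  ] gw 0.0278 dq6 -0.442
axis err deg 0.25834213794178845
row shift [0.0005, -0.0011, -0.0001] turn [0.0028, 0.0008, 0.0023]
```

View pics/b1.png

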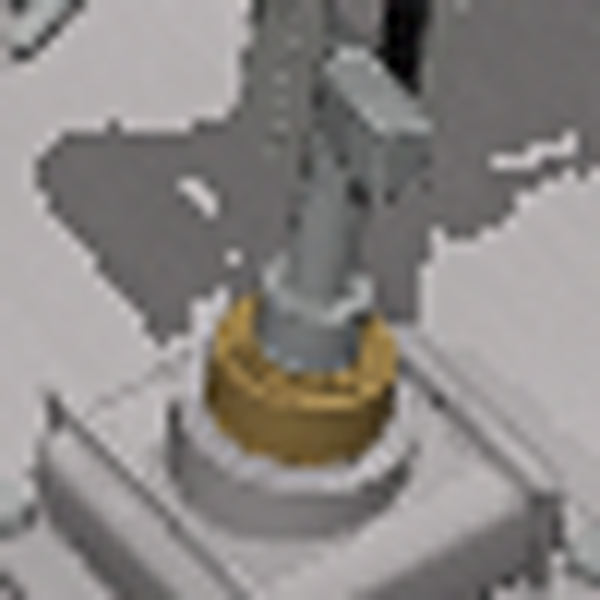

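The shoulder sits on the brass face, collar base at about (310,365) in the crop. Re-gripping at the proper height with the tilt trimmed.

```bash
python3 -m jog '[[0,-0.0005,0.0025,0.003,0.001,0.002,-0.4],[0,-0.0005,0.0025,0.003,0.001,0.002,-0.4],[0,-0.0005,0.0025,0.003,0.001,0.002,-1],[0,-0.0005,0.0025,0.003,0.001,0.002,-1],[0,-0.0005,0.0025,0.003,0.001,0.002,-1],[0,-0.0005,0.0025,0.003,0.001,0.002,-1],[0,-0.0005,0.0025,0.003,0.001,0.002,-1]]' 40
sed -i 's/^L=.*/L=.077/' plug.py
python3 -c "
from plug import *
st();print(np.degrees(np.arccos(-now()[2].apply([0,0,1])@n)))"
```

```text
time_s: 15.9
ee_pos: [0.5341, -0.1784, 0.1461]
eef_rot: [2.973, -0.02, 1.54]
force: [-0.8, 0.3, -1.1]
grip_width: 0.0168
t 15.9 tip-port in port axes(mm): toolx -0.49 tooly 0.35 h -13.03 F tool [ 0.27 -0.93  0.92] M tool [ 0.27 -0.07 -0.04] gw 0.0168 dq6 -0.439
0.04955766437761546
```

Now turning clockwise (positive about tool z) with a light preload, in stages, watching forces.

```bash
python3 -m jog '[[0,0,0.0005,0,0,0.02,-1],[0,0,0.001,0,0,0.04,-1],[0,0,0.001,0,0,0.07,-1],[0,0,0.001,0,0,0.1,-1],[0,0,0.001,0,0,0.13,-1],[0,0,0.001,0,0,0.16,-1],[0,0,0.001,0,0,0.16,-1]]' 50
python3 -c "
from plug import *
st();print(np.degrees(np.arccos(-now()[2].apply([0,0,1])@n)))
s,p,Rr=now();print('F in tool',Rr.inv().apply(s['force']))"
```

```text
time_s: 16.6
ee_pos: [0.5348, -0.1785, 0.1461]
eef_rot: [2.982, -0.061, 1.29]
force: [-0.7, 0.6, 6.2]
grip_width: 0.0165
t 16.6 tip-port in port axes(mm): toolx -0.57 tooly 1.18 h -13.17 F tool [ 0.74  0.34 -6.24] M tool [ 0.06  0.12 -0.  ] gw 0.0165 dq6 -0.186
0.06209098599993883
F in tool [ 0.80119116  0.14868319 -6.23628994]
```

```bash
python3 -m jog '[[0,0,0.0005,0,0,0.03,-1],[0,0,0.0005,0,0,0.06,-1],[0,0,0.0005,0,0,0.09,-1],[0,0,0.0005,0,0,0.12,-1],[0,0,0.0005,0,0,0.15,-1],[0,0,0.0005,0,0,0.18,-1],[0,0,0.0005,0,0,0.21,-1],[0,0,0.0005,0,0,0.24,-1],[0,0,0.0005,0,0,0.24,-1]]'
cat > q.py <<'E'
from plug import *
st();s,p,Rr=now();print("axis err",np.degrees(np.arccos(-Rr.apply([0,0,1])@n)).round(3),'F in tool',Rr.inv().apply(s['force']).round(2));x=Rr.apply([1,0,0]);print("azimuth x",np.degrees(np.arctan2(x[1],x[0])).round(1))
E
python3 q.py
```

```text
time_s: 17.5
ee_pos: [0.5351, -0.1785, 0.1462]
eef_rot: [3.014, -0.116, 0.915]
force: [-1.7, 1.7, 4.9]
grip_width: 0.017
t 17.5 tip-port in port axes(mm): toolx -0.56 tooly 1.58 h -13.14 F tool [ 1.75 -0.92 -5.09] M tool [ 0.4  -0.02 -0.03] gw 0.017 dq6 0.191
axis err 0.114 F in tool [ 0.88 -1.76 -5.09]
azimuth x 52.4
```

```bash
python3 -m jog '[[0,0,0.0005,0,0,0.03,-1],[0,0,0.0005,0,0,0.06,-1],[0,0,0.0005,0,0,0.09,-1],[0,0,0.0005,0,0,0.12,-1],[0,0,0.0005,0,0,0.15,-1],[0,0,0.0005,0,0,0.18,-1],[0,0,0.0005,0,0,0.21,-1],[0,0,0.0005,0,0,0.24,-1],[0,0,0.0005,0,0,0.27,-1],[0,0,0.0005,0,0,0.3,-1],[0,0,0.0005,0,0,0.3,-1]]' ; python3 q.py
```

```text
time_s: 18.6
ee_pos: [0.5354, -0.1785, 0.1462]
eef_rot: [3.08, -0.161, 0.441]
force: [-3.1, 1.0, 6.1]
grip_width: 0.0161
t 18.6 tip-port in port axes(mm): toolx -0.64 tooly 1.89 h -13.18 F tool [ 1.06 -2.03 -6.53] M tool [ 0.34 -0.31 -0.01] gw 0.0161 dq6 0.663
axis err 0.156 F in tool [-1.31 -1.85 -6.53]
azimuth x 25.3
```

```bash
python3 -m jog '[[-0.0004,-0.0002,0.0005,0,0,0.03,-1],[-0.0004,-0.0002,0.0005,0,0,0.06,-1],[-0.0004,-0.0002,0.0005,0,0,0.09,-1],[-0.0004,-0.0002,0.0005,0,0,0.12,-1],[-0.0004,-0.0002,0.0005,0,0,0.15,-1],[-0.0004,-0.0002,0.0005,0,0,0.18,-1],[-0.0004,-0.0002,0.0005,0,0,0.21,-1],[-0.0004,-0.0002,0.0005,0,0,0.24,-1],[-0.0004,-0.0002,0.0005,0,0,0.27,-1],[-0.0004,-0.0002,0.0005,0,0,0.3,-1],[-0.0004,-0.0002,0.0005,0,0,0.33,-1],[-0.0004,-0.0002,0.0005,0,0,0.36,-1],[-0.0004,-0.0002,0.0005,0,0,0.39,-1],[-0.0004,-0.0002,0.0005,0,0,0.39,-1]]' ; python3 q.py
python3 - <<'E'
from station import camera
from h import *
for k in("scene","top"):
    c=camera(k);np.savez(f"{k}7.npz",**c)
S=Cam("scene7.npz");T=Cam("top7.npz")
g=lambda c,x,y,w:cv2.resize(c.im[y-w:y+w,x-w:x+w],(400,400),interpolation=cv2.INTER_CUBIC)
cv2.imwrite("pics/b2.png",np.hstack([g(S,265,165,20),cv2.convertScaleAbs(g(T,345,218,20),alpha=1.8)]))
E
```

```text
time_s: 20.0
ee_pos: [0.5352, -0.1788, 0.1462]
eef_rot: [-3.098, -0.168, -0.18]
force: [-2.5, -0.0, 5.1]
grip_width: 0.0162
t 20.0 tip-port in port axes(mm): toolx -0.92 tooly 1.84 h -13.15 F tool [-0.03 -1.56 -5.44] M tool [-0.13 -0.45 -0.04] gw 0.0162 dq6 1.275
axis err 0.216 F in tool [-1.52  0.25 -5.44]
azimuth x -10.3
```

View pics/b2.png

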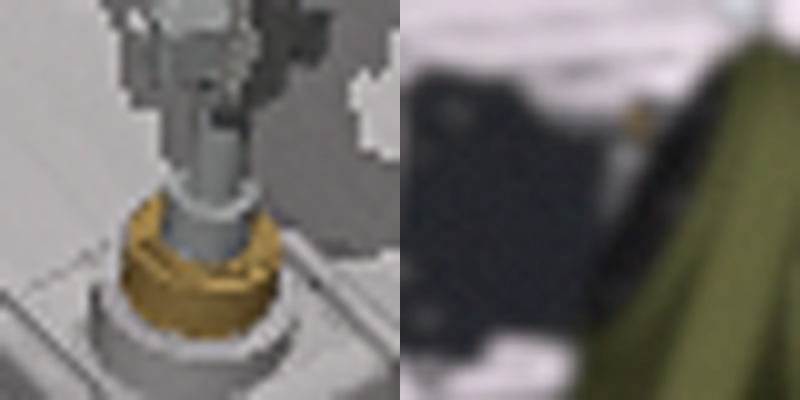

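The bar turned 98.3°, with about 7° of that being clearance, and axial force stayed moderate (tool Fz about −5 to −6.5 N at the stage checks). The collar is on the brass face. I'm relaxing, releasing and backing off along the axis.

```bash
python3 -m jog '[[0,0,-0.0005,0,0,0,-1],[0,0,-0.0005,0,0,0,-0.5],[0,0,-0.0005,0,0,0,-0.3],[0,0,-0.0005,0,0,0,-0.3],[0,0,-0.0005,0,0,0,-0.3],[0,0,-0.0005,0,0,0,-0.3]]'; python3 q.py
python3 -m jog '[[0,0,-0.01,0,0,0,-0.3],[0,0,-0.03,0,0,0,-0.3],[0,0,-0.06,0,0,0,-0.3],[0,0,-0.1,0,0,0,-0.3],[0,0,-0.15,0,0,0,-0.3],[0,0,-0.15,0,0,0,-0.3]]'
python3 - <<'E'
from station import camera
from h import *
for k in("scene","top"):
    c=camera(k);np.savez(f"{k}8.npz",**c);cv2.imwrite(f"pics/{k}8.png",c["image"][:,:,::-1])
S=Cam("scene8.npz");T=Cam("top8.npz")
g=lambda c,x,y,w:cv2.resize(c.im[y-w:y+w,x-w:x+w],(400,400),interpolation=cv2.INTER_CUBIC)
cv2.imwrite("pics/b3.png",np.hstack([g(S,265,160,25),cv2.convertScaleAbs(g(T,345,218,25),alpha=1.8)]))
E
```

```text
time_s: 20.7
ee_pos: [0.5352, -0.1788, 0.1467]
eef_rot: [-3.099, -0.168, -0.178]
force: [1.4, 0.1, 0.7]
grip_width: 0.0328
t 20.7 tip-port in port axes(mm): toolx -0.93 tooly 1.87 h -12.64 F tool [ 0.17  1.52 -0.45] M tool [ 0.05 -0.08 -0.03] gw 0.0328 dq6 1.273
axis err 0.22 F in tool [ 1.48 -0.38 -0.44]
azimuth x -10.2
time_s: 21.3
ee_pos: [0.5101, -0.1814, 0.3021]
eef_rot: [-3.102, -0.179, -0.178]
force: [0.4, 0.5, -1.1]
grip_width: 0.0329
```

View pics/b3.png

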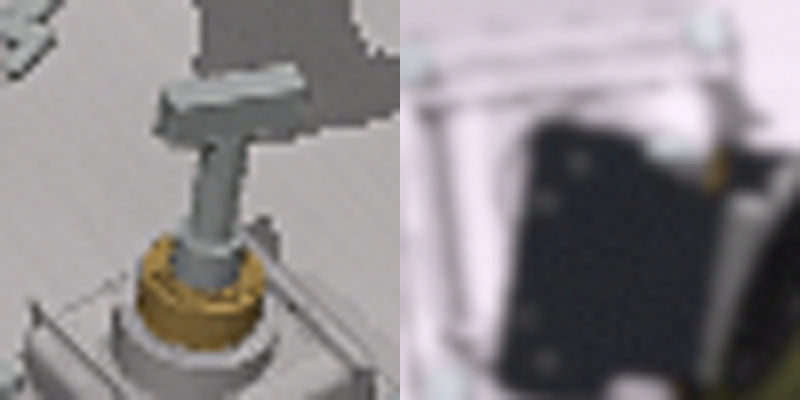

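View pics/scene8.png

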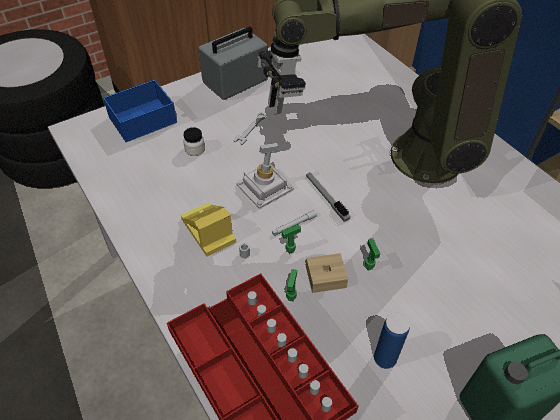

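Run:
```python
from plug import *
from h import *
X=Rt(88).as_matrix()
P=np.array([.5445,-.177,.083])+n*.0023+X[:,1]*.0008-X[:,0]*.0005
print("port est",P)
k=14;out=[]
for f,x0,y0 in(("scene0.npz",250,140),("scene8.npz",250,140)):
    S=Cam(f);v=cv2.resize(S.im[y0:y0+42,x0:x0+28],None,fx=k,fy=k,interpolation=cv2.INTER_CUBIC)
    if f!="scene0.npz":
        def ring(z,r,col):
            q=[(S.proj(P+n*z+r*(X[:,0]*np.cos(t)+X[:,1]*np.sin(t)))-[x0,y0]+.5)*k for t in np.linspace(0,6.28,60)];cv2.polylines(v,[np.array(q).astype(int)],True,col,1)
        ring(0,.0145,(0,0,255));ring(.02,.0145,(0,0,255));ring(.07,.009,(255,0,0));ring(0,.025,(0,255,0))
        h=np.radians(-10.2);hx=np.array([np.cos(h),np.sin(h),0]);hx-=n*(hx@n);hx/=np.linalg.norm(hx);hy=np.cross(n,hx)
        q=[(S.proj(P+n*.092+a*.028*hx+b*.008*hy)-[x0,y0]+.5)*k for a,b in((1,1),(1,-1),(-1,-1),(-1,1))];cv2.polylines(v,[np.array(q).astype(int)],True,(255,0,255),1)
    out.append(v)
    g=cv2.cvtColor(S.im,cv2.COLOR_BGR2GRAY).astype(np.float32)
    th=np.radians(np.arange(0,360,5));
    for r in(.018,.0195):
        q=np.array([S.proj(P+r*(np.cos(t)*np.cross(X[:,1],n)+0) if 0 else P+r*(np.cos(t)*np.array([n[2],0,-n[0]])+np.sin(t)*np.array([0,1,0]))) for t in th]).astype(np.float32)
        I=cv2.remap(g,q[:,:1],q[:,1:],cv2.INTER_CUBIC)[:,0];print(f,r,I.astype(int).tolist())
cv2.imwrite("pics/b4.png",np.hstack(out))
```

```text
port est [ 0.54488454 -0.17755906  0.08539156]
scene0.npz 0.018 [82, 81, 86, 100, 109, 110, 112, 114, 114, 112, 112, 112, 111, 106, 101, 95, 96, 91, 78, 72, 86, 107, 115, 112, 107, 107, 108, 109, 110, 111, 111, 111, 111, 112, 112, 111, 107, 106, 105, 95, 83, 90, 107, 114, 116, 115, 114, 114, 114, 114, 115, 110, 97, 90, 98, 111, 116, 116, 113, 109, 106, 106, 108, 110, 113, 113, 107, 100, 94, 87, 81, 79]
scene0.npz 0.0195 [83, 84, 82, 95, 107, 105, 109, 115, 116, 115, 119, 123, 120, 119, 120, 119, 116, 107, 93, 88, 103, 119, 122, 114, 106, 106, 109, 111, 113, 115, 114, 113, 110, 109, 113, 116, 113, 109, 110, 105, 89, 88, 102, 111, 112, 111, 111, 113, 115, 116, 116, 109, 98, 96, 108, 117, 116, 113, 112, 110, 109, 109, 110, 112, 113, 111, 103, 93, 86, 83, 78, 76]
scene8.npz 0.018 [90, 85, 82, 93, 102, 106, 113, 116, 114, 116, 120, 121, 120, 122, 125, 122, 119, 109, 94, 88, 105, 130, 137, 121, 101, 96, 103, 114, 121, 123, 123, 124, 123, 122, 119, 109, 90, 69, 55, 51, 63, 100, 137, 153, 148, 138, 132, 131, 133, 137, 139, 139, 140, 128, 105, 88, 87, 96, 102, 101, 103, 111, 121, 124, 123, 117, 108, 100, 94, 86, 81, 84]
scene8.npz 0.0195 [89, 88, 80, 89, 99, 99, 107, 115, 114, 116, 121, 130, 139, 146, 147, 146, 140, 128, 113, 109, 129, 148, 145, 119, 93, 89, 100, 109, 114, 118, 122, 124, 122, 122, 126, 125, 110, 85, 64, 52, 61, 101, 135, 139, 130, 122, 119, 124, 128, 132, 133, 137, 142, 126, 96, 77, 77, 94, 110, 119, 125, 133, 136, 134, 133, 127, 110, 90, 79, 80, 81, 81]
```

View pics/b4.png

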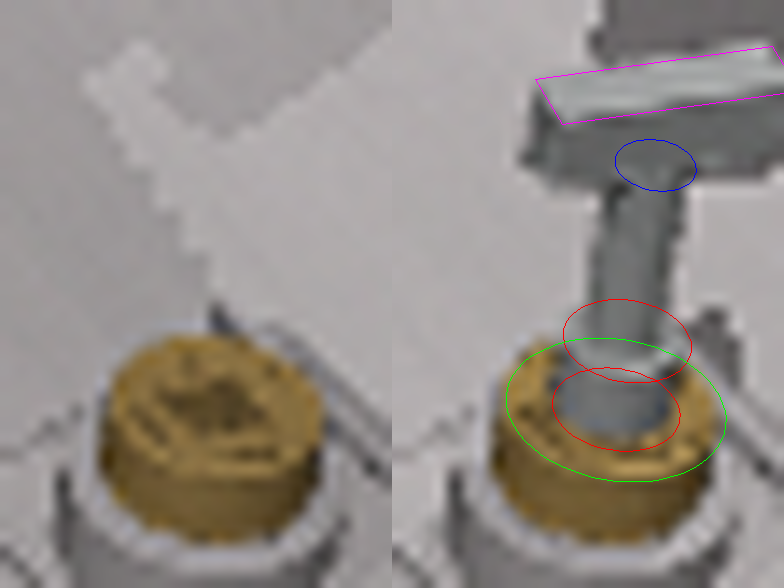

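```bash
python3 -m jog '[[-0.02,0.05,0,0,0,0,-0.3],[-0.04,0.1,0,0,0,0,-0.3],[-0.06,0.15,0,0,0,0,-0.3],[-0.1,0.2,0,0,0,0,-0.3],[-0.1,0.25,0,0,0,0,-0.3],[-0.1,0.3,0,0,0,0,-0.3],[-0.1,0.3,0,0,0,0,-0.3],[-0.1,0.3,0,0,0,0,-0.3]]'
python3 - <<'E'
from station import camera
from h import *
for k in("scene","top"):
    c=camera(k);np.savez(f"{k}9.npz",**c);cv2.imwrite(f"pics/{k}9.png",c["image"][:,:,::-1])
S=Cam("scene9.npz");T=Cam("top9.npz");T0=Cam("top0.npz")
g=lambda c,x,y,w:cv2.resize(c.im[y-w:y+w,x-w:x+w],(400,400),interpolation=cv2.INTER_CUBIC)
cv2.imwrite("pics/b5.png",np.hstack([g(S,265,155,25),cv2.convertScaleAbs(g(T,345,218,18),alpha=1.8)]))
# bystanders: changed pixels vs start
for k in("scene","top"):
    d=cv2.absdiff(Cam(f"{k}0.npz").im,Cam(f"{k}9.npz").im).max(2)>60
    cv2.imwrite(f"pics/d{k}.png",d.astype(np.uint8)*255)
E
```

```text
time_s: 22.2
ee_pos: [0.3599, -0.4604, 0.264]
eef_rot: [-3.097, -0.168, -0.182]
force: [-0.4, 0.4, 0.4]
grip_width: 0.0327
```

View pics/b5.png

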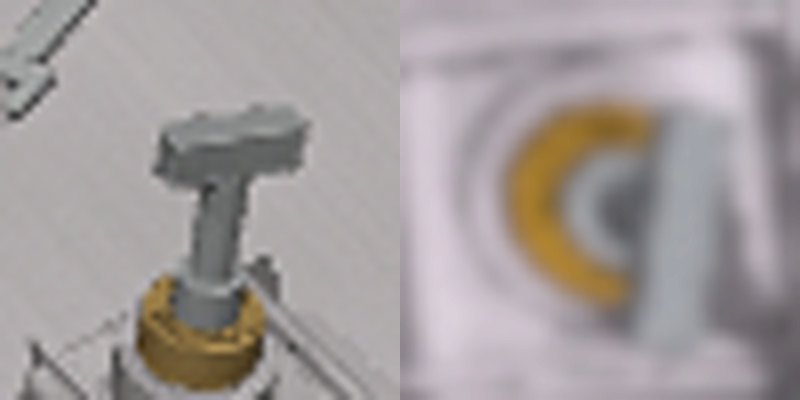

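View pics/top9.png

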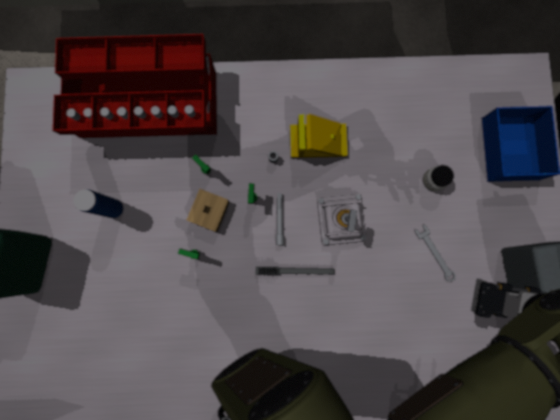

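Run:
```python
from plug import *
from h import *
for f in("top0.npz","top9.npz"):
    T=Cam(f);g=cv2.cvtColor(T.im,cv2.COLOR_BGR2GRAY).astype(np.float32)
    for C in(np.array([.5435,-.1755,.0854]),np.array([.5445,-.1765,.0854])):
        th=np.arange(-40,131,4.)
        tot=[]
        for r in(.018,.019,.020):
            q=np.array([T.proj(C+r*(np.cos(t)*np.array([n[2],0,-n[0]])+np.sin(t)*np.array([0,1,0]))) for t in np.radians(th)]).astype(np.float32)
            tot.append(cv2.remap(g,q[:,:1],q[:,1:],cv2.INTER_CUBIC)[:,0])
        I=np.mean(tot,0);w=[]
        for c0 in(0,90):
            m=abs(th-c0)<=24;b=np.clip(np.percentile(I[m],75)-I[m],0,None);w.append((th[m]*b).sum()/b.sum())
        print(f,np.round(w,1),I[8:14].round(0),I[28:38].round(0))
```

```text
top0.npz [-1.7 87.4] [59. 58. 57. 58. 59. 61.] [62. 61. 60. 59. 59. 60. 60. 61. 62. 64.]
top0.npz [ 3.3 89.8] [61. 60. 59. 58. 58. 60.] [64. 62. 61. 59. 59. 59. 60. 61. 62. 63.]
top9.npz [ 1.1 86.2] [58. 57. 57. 57. 58. 59.] [69. 69. 69. 68. 67. 68. 68. 69. 70. 71.]
top9.npz [ 6.2 90.3] [61. 59. 58. 58. 58. 58.] [68. 68. 68. 68. 66. 65. 65. 67. 68. 69.]
```

The rim marks repeat to within about 3°, and the bar could only have turned 98° by carrying the plug with it. That puts the plug's turn at about 89° ± 4°. The bar stands concentric with the plug, and by eye in the top view the other things are where they were. Handing in.

```bash
python3 -c "
from station import ctrl,status
print(ctrl.hand_in());print(status.get_obs()['time_s'])"
```

```text
the job is handed in; nothing more can be done
None
the job is handed in; nothing more can be done
```

The chrome bar is standing fully home in the brass plug, the plug has been turned about a quarter turn clockwise, and the job is handed in at about 22 s.

**What I did:** I lifted the bar out of the plywood block and tilted it to the plug's 10° axis. The square end went into the recess until its shoulder stopped hard on the face. I then turned the bar 98° clockwise, of which about 7° was clearance in the recess. After that I let go and backed the arm away.

**Last checks:**
- **Home:** the hard stop came about 15 mm below the face. In both views the collar sits on the brass, centred on the plug.
- **In line:** the tool stayed within about 0.2° of the plug's estimated axis during the turn.
- **Turn:** the rim marks on the plug suggest about 89° ± 4°. They are faint, and a rougher reading in the scene view gave about 86°.
- **Bystanders:** they look unmoved by eye in the top view. I made before-and-after difference images but did not look at them.

**What went wrong on the way:**
- **Low grip:** I first gripped the T-head about 10 mm too low, because I missed that the collar rests on top of the block. I re-gripped at the right height once the bar was in the recess.
- **Wrong angle:** a sign slip made my first recess angle about 13° wrong. That cost four failed tries, with light contact on the plug. The highest force I read there was about 16 N at the wrist, so roughly 20 N on the plug; that is above the 10 N aim but under the 40 N limit.

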